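Empty the analyser's catch tray, shut the waste box and lock it with its pin

TASK

Move every used test cartridge from the analyser's catch tray into the yellow waste box. Then swing the box's lid over and lower it gently all the way shut, without letting it slam, and lock it by pushing the pin from the stand fully home, down through the lid's eye and the flange hole below. Leave all the other things on the table where they stand.

Things in the scene. Friction and masses are not known exactly. Their poses are not given: they have to be found in the camera images.
- waste_box: Yellow clinical waste box, fixed to the table, outside 140 (its x) x 240 (its y) x 110 mm tall, walls and floor 4 mm; origin under its centre; its x axis points from its front (robot side) to its back, y to its left, z up. The open mouth lets things be lowered or dropped in. Near the top of its front a flange carries a 14 mm hole (see flange_hole).
- flange_hole (a point): Centre of the upper mouth of the 14 mm through-hole in the box's front flange: at (-90, 70, 104) mm in the box frame. Flange: 40 x 40 mm, 8 mm thick, fixed.
- lid (a joint): Angle of the white lid (140 x 240 x 8 mm, 0.25 kg) about a hinge along the top of the box's far (+x) wall: 0 = shut and resting on its stop, pi/2 = upright, 1.9 = open stop. It starts open, leaning away from the robot past upright. The hinge has a little friction (0.06 N m) which holds the lid near upright; once about 0.3 rad short of upright it falls, and if let go it slams.
- lid_hinge (a point): Point on the lid's hinge axis, midway along it: at (70, 0, 110) mm in the box frame; the axis runs along the box's y.
- lid_bar (a point): Middle of the lid's grab bar: a round bar 10 mm in diameter parallel to the hinge, 100 mm between its two side arms, standing 45 mm clear of the lid's free edge in the lid's plane. With the lid shut it is at (-115, -48, 114) mm in the box frame, that is 185 mm from the hinge axis and 4 mm above the hinge. It can be pinched from above at any lid angle and turns between the fingers as the lid swings.
- lid_eye (a point): Centre of the upper mouth of the 14 mm through-hole in the tongue (40 x 40 mm, 8 mm thick) on the lid's free edge. With the lid shut it is at (-90, 70, 118) mm in the box frame, right above the flange hole (6 mm gap between tongue and flange).
- pin: Locking pin, 0.06 kg: smooth steel shaft 10 mm in diameter and 40 mm long with a tapered tip, under a grey cylindrical head 22 mm in diameter and 34 mm tall. Origin on its axis at the underside of the head; z along the axis, from the shaft to the head. It starts upright in the pin stand, head resting on the stand's top. Fully home, the underside of its head lies on the lid's tongue.
- pin_tip (a point): Tip of the pin's shaft, 40 mm below the pin's origin.
- pin_stand: Fixed aluminium stand, 44 x 44 mm and 70 mm tall on a 70 x 50 mm foot, with a 14 mm hole down its centre for the pin's shaft; origin under its centre.
- analyser: White bench-top analyser, fixed, with its grey catch tray. Origin under the tray's centre. Tray 200 (x) x 260 (y) mm outside, floor 6 mm above the table, lip 4 mm thick and 14 mm above the table. A chute, 100 mm wide and at most 60 mm tall, joins it along +y to the analyser's body, 260 x 220 x 166 mm tall, which stands from y = +200 to +420 mm in this frame.
- cartridge0: Used test cartridge, white plastic block 54 (its x) x 26 (its y) x 24 mm tall (its z), 0.02 kg, grey patch and window on top; origin under its centre; starts flat in the catch tray. May be absent.
- cartridge1: Used test cartridge, white plastic block 54 (its x) x 26 (its y) x 24 mm tall (its z), 0.02 kg, grey patch and window on top; origin under its centre; starts flat in the catch tray. May be absent.
- cartridge2: Used test cartridge, white plastic block 54 (its x) x 26 (its y) x 24 mm tall (its z), 0.02 kg, grey patch and window on top; origin under its centre; starts flat in the catch tray. May be absent.
- cartridge3: Used test cartridge, white plastic block 54 (its x) x 26 (its y) x 24 mm tall (its z), 0.02 kg, grey patch and window on top; origin under its centre; starts flat in the catch tray. May be absent.
- cartridge4: Used test cartridge, white plastic block 54 (its x) x 26 (its y) x 24 mm tall (its z), 0.02 kg, grey patch and window on top; origin under its centre; starts flat in the catch tray. May be absent.
- cartridge5: Used test cartridge, white plastic block 54 (its x) x 26 (its y) x 24 mm tall (its z), 0.02 kg, grey patch and window on top; origin under its centre; starts flat in the catch tray. May be absent.
- sanitiser: white bottle with a cap, 64 mm diameter, 150 mm tall, origin under its centre; a bystander to be left alone.
- swab_box: closed cardboard box 90 x 60 x 40 mm tall, origin under its centre; a bystander to be left alone.
- timer: flat grey desk timer 60 x 50 x 30 mm tall, origin under its centre; a bystander to be left alone.
- tube_jar: clear jar with a lid, 56 mm diameter, 70 mm tall, origin under its centre; a bystander to be left alone.

How it is judged:
By the outcome, as a careful person would: the job done as asked, in the order asked, and still so for the second after the job is handed in, with the robot touching nothing.
Of cartridge0, cartridge1, cartridge2, cartridge3, cartridge4, cartridge5 only 4 to 6 are there at a start; the rules pass over those that are not, and their reading is None.
At some moment in a run one of cartridge0, cartridge1, cartridge2, cartridge3, cartridge4, cartridge5 may be knocked a few centimetres aside while the robot is not near it.
It also fails if it takes over 210 s, if anything falls off the work surface, if the arm or the gripper's body presses on something with over 40 N, if the wrist force passes 120 N, or if a joint passes its speed limit or range.

ROBOT

A 6-joint arm with a two-finger parallel gripper is mounted at the origin on the work surface. World frame = base frame: x ahead of the robot, y to its left, z up, the work surface at z = 0. Lengths are in m, angles in rad, forces in N, time in s.
With the tool pointing down it reaches from about 0.35 to 0.925 m from the base axis. Payload 6.4 kg.
Tool frame: the origin (TCP) lies midway between the tips of the shut fingers; the grasp point (between the pads) lies 19 mm behind it; z points along the fingers, y is the direction in which the jaws open and shut (so a half turn about z gives the same grasp; the last joint's range is limited). The gripper opens to 85 mm and grips with 20 to 120 N. Pads are 22 mm wide; open, the fingers measure 114 mm over their backs; the gripper's body (76 mm by 85 mm) begins 54 mm behind the grasp point. The pads swing forward as they close: fully open they stand 13 mm farther back than shut.
Start: joints at [1.107, 0.245, 1.558, -0, 1.339, -0.174], TCP at [0.186, 0.623, 0.231] pointing down, gripper open.
Joint ranges: [-3.13, 3.13], [-1.02, 2.26], [0.13, 2.54], [-0.95, 4.09], [0.21, 2.88], [-2.74, 2.74]. Speed limits (rad/s): [2.57, 2.57, 3.14, 3.14, 3.14, 3.14].

INTERFACE

Orientations are given as a unit quaternion [x, y, z, w].
In Python, from bench import * gives the robot as it stands. The module is installed in compiled form; this text tells all that it offers.
- The arm moves only by the tool arm_command, never from a script. Its arguments are lists of equal length, an entry for each row: "dp": the shift along the tool's x, y, z in m, a list of three; "twist": the turn about the tool's z in degrees. A call has exactly 5 rows; each row is the pose to reach, as a shift and turn from the pose commanded when the call began, along the tool's axes at that moment; what a row does not reach only later rows make up. A row lasts 1/10 s, in which the tool goes at most 50 mm and 8.59 degrees, less where a joint would pass 70% of its speed; a pose out of reach is approached as far as the arm can. A call with a gripper value outside its range is refused whole. "gripper" is the opening, from 0 (shut) to 1 (fully open), set as the call begins (left out, the last holds). The fingers move at their own pace and stop on an object; the grip force is fixed at half the most. Time passes only in rows, so rows that repeat a pose let the fingers close, or fill a call up. It gives the time, the measured TCP pose, the force and the opening at its end, in the units of the state.
- get_state(): the state, without advancing time (a new reading comes with each control period).
- capture(name): name is "scene" or "top"; returns the picture (480x640x3 uint8, red, green, blue); there is no depth.
- calibration(name): a dict with "mtx" (3x3 intrinsics, pixels), "k1" (the pictures are not rectified: a ray, as slopes to the right and down, at radius r is drawn at 1 + k1 r^2 times it, then the intrinsics apply), "view" (4x4, takes a point from world to camera coordinates). Camera axes: x right, y down, z forward; pixel columns grow to the right and rows downward; lengths in m; the calibration is good to about 2 mm. A picture is of the moment at which its call begins. calibration takes no time and is no camera call.
- finish_job(): hands the job in, once; it reports no verdict.
The state is a dict: "time_s": time; "joint_pos": joint angles; "qd": joint speeds; "effort": joint torques, N m; "ee_pos": TCP position; "orientation": TCP orientation; "wrist_force": force on the tool from outside, world axes, zero at the start; "torque": the same for the moment, N m; "gripper_width": finger opening in m.
Only numpy, scipy, OpenCV 4.12 (cv2) and the standard library are available. Lean on these libraries where they do the work, as an engineer would, in place of code of your own. Each camera call takes 0.05 s, during which the arm holds its last target. There are 200 camera calls.

## Working session

There is one attempt and no reset: what is moved stays moved. The work goes in short steps, Python scripts to look and compute and a tool call to move; the robot and the scene stay as the last step left them, time stands still between calls to the robot, and variables do not carry over. Pictures are saved under pics/ and viewed, about 12 in all and at most 16, crops included, and the job is handed in when it is done.

Besides the shell and the picture viewer there is one more tool, called after "Call:" as a command line: name --pt "numbers of a row" for each row, then --argument value for the rest. arm_command: Moves the arm, as the interface text tells. Its arguments: {"type":"object","properties":{"dp":{"type":"array"},"twist":{"type":"array"},"gripper":{"type":"number"}},"required":["dp","twist"]}

```bash
mkdir -p pics; cat > h.py <<'E'
from bench import *
import numpy as np, cv2
from scipy.spatial.transform import Rotation as R
def save(cam,fn,crop=None,s=1):
    im=capture(cam)[:,:,::-1].copy()
    cv2.imwrite('pics/full_'+fn,im)
    if crop: x,y,w,h=crop; im=im[y:y+h,x:x+w]
    if s!=1: im=cv2.resize(im,None,fx=s,fy=s,interpolation=cv2.INTER_CUBIC)
    cv2.imwrite('pics/'+fn,im)
def ray(cam,uv,c=None):
    c=c or calibration(cam);K=np.array(c['mtx']);V=np.array(c['view']);k=c['k1']
    d=np.linalg.solve(K,[uv[0],uv[1],1])[:2];p=d.copy()
    for _ in range(30): p=d/(1+k*(p@p))
    Rm=V[:3,:3];return -Rm.T@V[:3,3],Rm.T@np.r_[p,1]
def onz(cam,uv,z,c=None):
    o,d=ray(cam,uv,c);return o+d*(z-o[2])/d[2]
def proj(cam,P,c=None):
    c=c or calibration(cam);K=np.array(c['mtx']);V=np.array(c['view'])
    q=V[:3,:3]@np.array(P)+V[:3,3];s=q[:2]/q[2];s=s*(1+c['k1']*(s@s));return (K@np.r_[s,1])[:2]
def tri(rs):
    A=0;b=0
    for o,d in rs:
        d=d/np.linalg.norm(d);M=np.eye(3)-np.outer(d,d);A=A+M;b=b+M@o
    return np.linalg.solve(A,b)
def delta(target,q=None):
    s=get_state();Rm=R.from_quat(s['orientation']).as_matrix();return Rm.T@(np.array(target)-s['ee_pos'])
E
python3 - <<'E'
from h import *
np.set_printoptions(precision=4,suppress=True)
for c in('scene','top'):
    save(c,c+'0.png'); k=calibration(c);print(c,k['mtx'],k['k1'],k['view'],ray(c,(320,240)))
print(get_state())
E
```

```text
scene [[457.5202   0.     318.6867]
 [  0.     457.5202 245.2122]
 [  0.       0.       1.    ]] 0.0023397385486323427 [[-0.7962  0.605  -0.0018  0.4473]
 [ 0.4925  0.6465 -0.5827 -0.208 ]
 [-0.3514 -0.4648 -0.8127  1.1961]
 [ 0.      0.      0.      1.    ]] (array([0.8789, 0.4198, 0.8517]), array([-0.3593, -0.4705, -0.806 ]))
top [[581.1636   0.     323.1263]
 [  0.     581.1636 240.42  ]
 [  0.       0.       1.    ]] -0.004605745101458329 [[-0.0033 -0.9999 -0.0131 -0.0179]
 [-0.9895  0.0052 -0.1442  0.5786]
 [ 0.1442  0.0124 -0.9895  1.136 ]
 [ 0.      0.      0.      1.    ]] (array([ 0.4086, -0.035 ,  1.2072]), array([ 0.1449,  0.0178, -0.9893]))
{'time_s': 0.1, 'joint_pos': array([ 1.1069,  0.2458,  1.5589, -0.    ,  1.3387, -0.1741]), 'qd': array([ 0.0005,  0.0001, -0.0037, -0.    , -0.0006, -0.0003]), 'effort': array([ -0.0001, -43.0672, -32.7129,  -0.0001,   0.0028,   0.    ]), 'ee_pos': array([0.1855, 0.6224, 0.2303]), 'orientation': array([ 0.1444,  0.9895, -0.0009, -0.0003]), 'wrist_force': array([-0.2811,  0.176 ,  0.6462]), 'torque': array([ 0.043 , -0.0057,  0.0254]), 'gripper_width': 0.08536709904969388}
```

View pics/scene0.png

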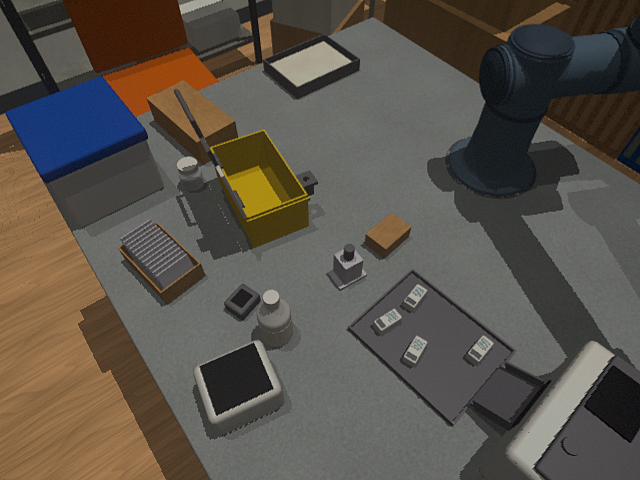

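View pics/top0.png

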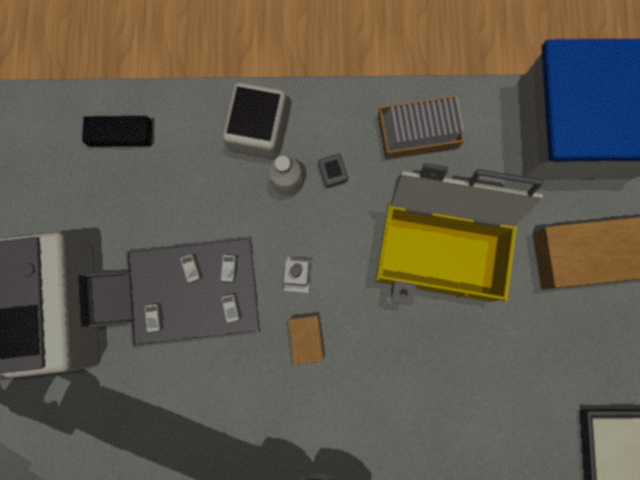

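The scene shows 4 cartridges in the tray: top view at about (190,268), (228,268), (152,318) and (230,308). The pin stand is at (297,272), and the box is at (447,255) with its lid open behind it. Next I'll enlarge crops to measure these.

```bash
python3 - <<'E'
import cv2
def crop(fn,out,x,y,w,h,s):
    im=cv2.imread(fn)[y:y+h,x:x+w];im=cv2.resize(im,None,fx=s,fy=s,interpolation=cv2.INTER_CUBIC)
    for i in range((x+19)//20*20,x+w,20):
        cv2.line(im,(int((i-x+.5)*s),0),(int((i-x+.5)*s),8),(0,0,255),1);cv2.putText(im,str(i),(int((i-x+.5)*s)-10,20),0,.4,(0,255,255),1)
    for j in range((y+19)//20*20,y+h,20):
        cv2.line(im,(0,int((j-y+.5)*s)),(8,int((j-y+.5)*s)),(0,0,255),1);cv2.putText(im,str(j),(10,int((j-y+.5)*s)+4),0,.4,(0,255,255),1)
    cv2.imwrite(out,im);print(im.shape)
crop('pics/top0.png','pics/c1.png',120,230,200,145,4)
crop('pics/top0.png','pics/c2.png',370,155,190,150,4)
crop('pics/scene0.png','pics/c3.png',325,225,200,150,4)
crop('pics/scene0.png','pics/c4.png',165,80,160,170,3.5)
E
```

```text
(580, 800, 3)
(600, 760, 3)
(600, 800, 3)
(595, 560, 3)
```

View pics/c1.png

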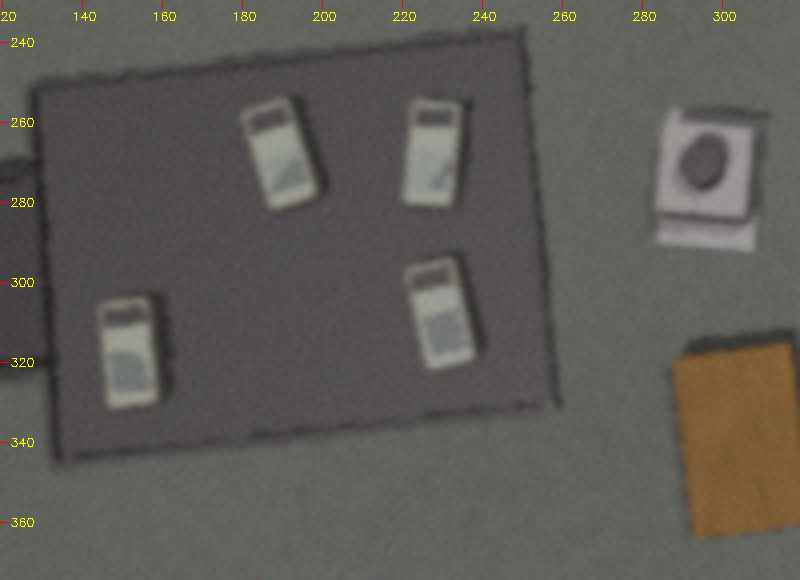

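View pics/c2.png

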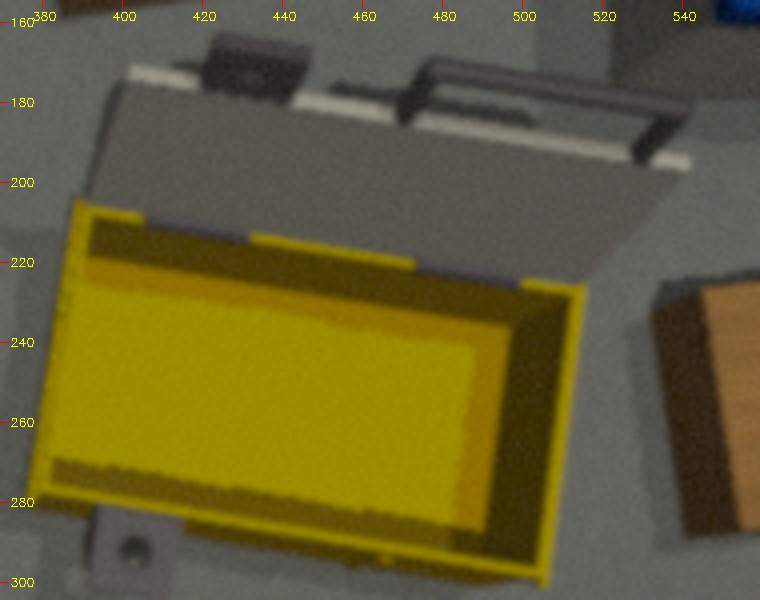

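View pics/c3.png

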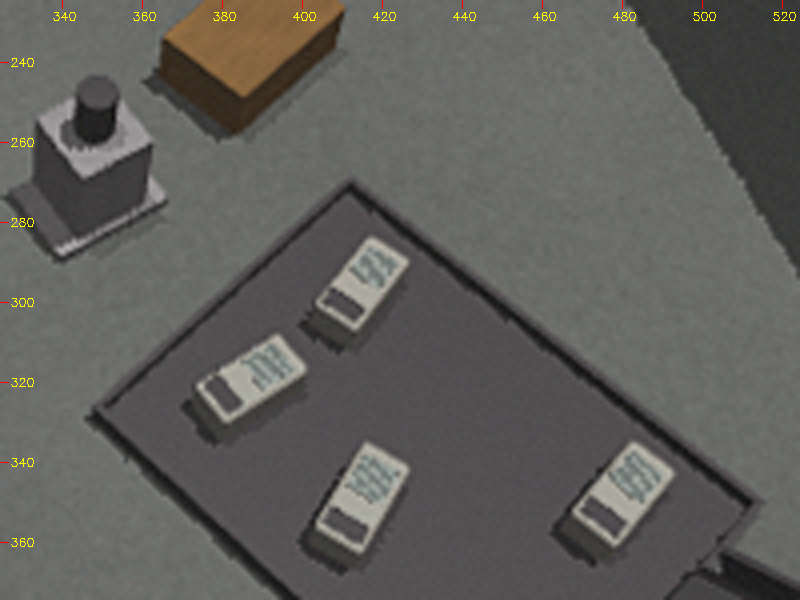

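View pics/c4.png

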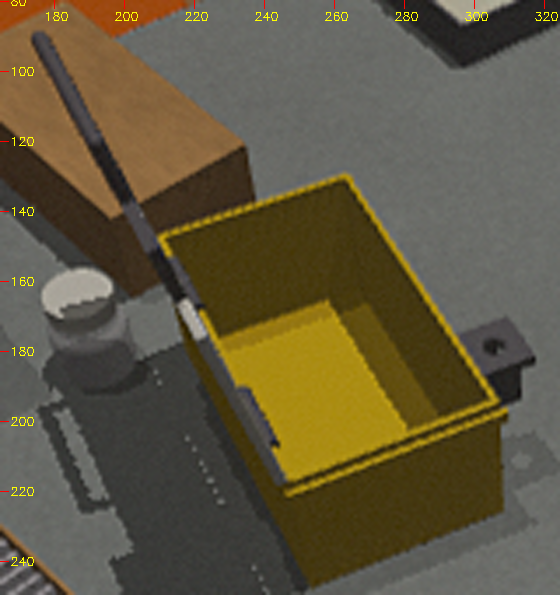

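```bash
cat > m.py <<'E'
from h import *
from scipy.optimize import least_squares
np.set_printoptions(precision=4,suppress=True)
CT,CS=calibration('top'),calibration('scene')
t=lambda a,x,y,s:[(x-.5+u/s,y-.5+v/s) for u,v in a]
T=lambda a:t(a,120,230,4); S=lambda a:t(a,325,225,4)
def fit(top,sc,lx,ly,zf,x0):
    def f(p,full=False):
        c,s=np.cos(p[2]),np.sin(p[2]);r=[]
        P=[np.array([p[0]+c*x-s*y,p[1]+s*x+c*y,p[3]]) for x,y in ((lx,ly),(lx,-ly),(-lx,-ly),(-lx,ly))]
        for cam,C,pts in (('top',CT,top),('scene',CS,sc)):
            for q in (pts):
                d=np.array([proj(cam,X,C)-q for X in P]);r+=list(d[np.argmin((d**2).sum(1))])
        return np.array(r)
    best=min((least_squares(f,[*x0,y,zf]) for y in (0,.4,-.4)),key=lambda r:r.cost)
    return best.x,np.sqrt(np.mean(best.fun**2))
top={'A':[(242,112),(288,96),(320,192),(272,210)],'B':[(412,99),(464,101),(453,207),(402,203)],'C':[(404,268),(455,256),(476,358),(428,370)],'D':[(97,302),(150,295),(160,403),(108,408)]}
sc={'C':[(375,237),(410,260),(356,331),(315,304)],'B':[(281,334),(307,369),(225,424),(195,385)],'A':[(367,443),(410,470),(362,553),(314,522)],'D':[(634,442),(676,473),(614,550),(571,517)]}
if __name__=='__main__':
    for k in 'ABCD':
        a,b=T(top[k]),S(sc[k])
        c=tri([ray('top',np.mean(a,0)),ray('scene',np.mean(b,0))])
        print(k,c,*fit(a,b,.027,.013,.03,c[:2]))
    a=t([(76,201),(585,287),(545,585),(30,494)],370,155,4);b=t([(160,237),(347,177),(505,410),(287,493)],165,80,3.5)
    # pair order: BL,BR,FR,FL ; scene BR,FR,FL,BL
    b=[b[3],b[0],b[1],b[2]]
    for p,q in zip(a,b): print('corner',tri([ray('top',p),ray('scene',q)]),onz('top',p,.11),onz('scene',q,.11))
    bx,e=fit(a,b,.07,.12,.11,np.mean([onz('top',p,.11)[:2] for p in a],0));print('box',bx,e)
    print('hole',tri([ray('top',t([(135,549)],370,155,4)[0]),ray('scene',t([(494,347)],165,80,3.5)[0])]))
    c,s=np.cos(bx[2]),np.sin(bx[2]);B=lambda v:np.array([bx[0]+c*v[0]-s*v[1],bx[1]+s*v[0]+c*v[1],v[2]])
    print('hole pred',B((-.09,.07,.104)),'eye',B((-.09,.07,.118)))
    for th in (1.7,1.8,1.9):
        for y in (.002,-.048,-.098):
            P=B((.07-.185*np.cos(th)+.004*np.sin(th),y,.11+.185*np.sin(th)+.004*np.cos(th)))
            u=proj('top',P);w=proj('scene',P);print(th,y,P,(u-[369.5,154.5])*4,(w-[164.5,79.5])*3.5)
    print('pin head top',tri([ray('top',T([(703,158)])[0]),ray('scene',S([(97,92)])[0])]),[onz('scene',S([(97,92)])[0],.104)])
    print('stand top',fit(T([(668,121),(757,121),(748,217),(657,210)]),S([(35,120),(85,177),(152,143)]),.022,.022,.07,(.5,.05)))
E
python3 m.py
```

```text
A [0.5249 0.2531 0.0302] [0.5247 0.2531 0.3183 0.0304] 0.7442714202730524
B [0.5247 0.175  0.0302] [ 0.5246  0.175  -0.0758  0.0304] 0.5257982762477539
C [0.4432 0.1696 0.0302] [0.4431 0.1696 0.229  0.0305] 0.6677777807423441
D [0.4245 0.3274 0.028 ] [0.4244 0.3273 0.14   0.0284] 0.5216702601559878
corner [ 0.638  -0.1476  0.1073] [ 0.6372 -0.1472  0.11  ] [ 0.639  -0.1458  0.11  ]
corner [ 0.5917 -0.3868  0.1111] [ 0.5939 -0.3888  0.11  ] [ 0.5897 -0.3857  0.11  ]
corner [ 0.4532 -0.3647  0.1053] [ 0.4526 -0.3629  0.11  ] [ 0.4562 -0.3602  0.11  ]
corner [ 0.4961 -0.1226  0.1072] [ 0.4963 -0.1227  0.11  ] [ 0.4972 -0.1201  0.11  ]
box [ 0.545  -0.2548 -0.1806  0.1094] 1.0657741528831721
hole [ 0.4696 -0.1713  0.106 ]
hole pred [ 0.4691 -0.1698  0.104 ] eye [ 0.4691 -0.1698  0.118 ]
1.7 0.002 [ 0.6416 -0.2704  0.2929] [426.9282  95.4068] [114.8323 136.7231]
1.7 -0.048 [ 0.6326 -0.3196  0.2929] [550.6026 116.4245] [86.3521 84.1219]
1.7 -0.098 [ 0.6236 -0.3688  0.2929] [674.7268 137.5282] [59.4936 34.5179]
1.8 0.002 [ 0.6594 -0.2736  0.2893] [430.9014  54.7656] [ 83.7351 152.3169]
1.8 -0.048 [ 0.6504 -0.3228  0.2893] [553.7675  75.5673] [56.1127 99.1518]
1.8 -0.098 [ 0.6415 -0.372   0.2893] [677.0776  96.4547] [30.066 49.022]
1.9 0.002 [ 0.6768 -0.2768  0.2838] [433.5656  16.9749] [ 54.178  170.3698]
1.9 -0.048 [ 0.6678 -0.326   0.2838] [555.4115  37.5316] [ 27.4196 116.6623]
1.9 -0.098 [ 0.6588 -0.3752  0.2838] [677.6943  58.1733] [ 2.1876 66.0219]
pin head top [0.5133 0.0331 0.1062] [array([0.5111, 0.0332, 0.104 ])]
stand top (array([ 0.5126,  0.0327, -0.0698,  0.0712]), np.float64(0.6941520057393742))
```

```bash
cat > plan.py <<'E'
from h import *
import sys
np.set_printoptions(precision=4,suppress=True)
BX=(.545,-.2548,-.1806)
def B(x,y,z): c,s=np.cos(BX[2]),np.sin(BX[2]);return [BX[0]+c*x-s*y,BX[1]+s*x+c*y,z]
def cur():
    s=get_state();m=R.from_quat(s['orientation']).as_matrix();return [*s['ee_pos'],np.degrees(np.arctan2(m[1,1],m[0,1]))],m
def plan(wps):
    p,m=cur();print('now',np.array(p))
    for w in wps:
        a=np.radians(p[3]);d=np.array(w[:3])-p[:3]
        print(np.round(w,3),'dp',np.round([-np.sin(a)*d[0]+np.cos(a)*d[1],np.cos(a)*d[0]+np.sin(a)*d[1],-d[2]],4),'twist',round((-(w[3]-p[3])+180)%360-180,1));p=w
def detect(show=True):
    im=capture('top');z=im.astype(int);mask=((z.min(2)>95)&(z.max(2)-z.min(2)<60)).astype(np.uint8)
    mask[:225]=0;mask[355:]=0;mask[:,:128]=0;mask[:,262:]=0
    mask=cv2.morphologyEx(mask,cv2.MORPH_CLOSE,np.ones((9,9),np.uint8))
    out=[]
    for c in cv2.findContours(mask,cv2.RETR_EXTERNAL,cv2.CHAIN_APPROX_NONE)[0]:
        if cv2.contourArea(c)<80: continue
        q=cv2.boxPoints(cv2.minAreaRect(c));P=np.array([onz('top',x,.03)[:2] for x in q])
        e=[P[1]-P[0],P[2]-P[1]];l=max(e,key=np.linalg.norm);yaw=(np.degrees(np.arctan2(l[1],l[0]))+90)%180-90
        out.append([*P.mean(0),yaw,*sorted(np.linalg.norm(e,axis=1))])
    print('det',np.round(np.array(out),4).tolist());return out
E
python3 - <<'E'
from plan import *
detect()
plan([(.355,.438,.23,91),(.5247,.2531,.11,108.2),(.5247,.2531,.009,108.2)])
E
```

```text
det [[0.3691, 0.2341, 89.8441, 0.0336, 0.2555], [0.4243, 0.3268, 7.901, 0.026, 0.0528], [0.4429, 0.1694, 13.1741, 0.0266, 0.0538], [0.5248, 0.1754, -3.9337, 0.0266, 0.0534], [0.5248, 0.2534, 18.5406, 0.0263, 0.0535], [0.5237, 0.2425, 89.6777, 0.1798, 0.2752]]
now [ 0.1856  0.6225  0.2304 73.3959]
[ 0.355  0.438  0.23  91.   ] dp [-0.2151 -0.1284  0.0004] twist -17.6
[  0.525   0.253   0.11  108.2  ] dp [-0.1664 -0.1878  0.12  ] twist -17.2
[  0.525   0.253   0.009 108.2  ] dp [-0.     0.     0.101] twist 0.0
```

Call:
arm_command --pt "-0.03 -0.018 0" --pt "-0.075 -0.045 0" --pt "-0.12 -0.072 0" --pt "-0.165 -0.099 0" --pt "-0.215 -0.128 0" --twist '[-3, -7, -11, -15, -17.6]' --gripper 0.5

```text
time_s: 0.65
ee_pos: [0.3455, 0.4482, 0.231]
orientation: [-0.01, 1.0, -0.0, -0.0]
wrist_force: [0.1, 0.4, -0.1]
gripper_width: 0.0427
```

Call:
arm_command --pt "-0.03 -0.035 0.02" --pt "-0.065 -0.075 0.045" --pt "-0.1 -0.115 0.07" --pt "-0.135 -0.15 0.095" --pt "-0.166 -0.188 0.12" --twist '[-4, -8, -12, -15, -17.2]'

```text
time_s: 1.15
ee_pos: [0.4984, 0.2821, 0.1232]
orientation: [-0.159, 0.987, 0.0, 0.0]
wrist_force: [0.3, 0.8, -0.5]
gripper_width: 0.0426
```

Call:
arm_command --pt "0 0 0" --pt "0 0 0" --pt "0 0 0" --pt "0 0 0" --pt "0 0 0" --twist '[0, 0, 0, 0, 0]'

```text
time_s: 1.65
ee_pos: [0.497, 0.2847, 0.1248]
orientation: [-0.159, 0.987, 0.0, 0.001]
wrist_force: [-0.0, 0.9, 0.6]
gripper_width: 0.0427
```

```bash
python3 - <<'E'
from plan import *
save('scene','a.png',(300,180,200,150),3)
detect()
plan([(.5247,.2531,.009,108.2),(.5247,.2531,.15,108.2),(.53,.03,.2,90),(*B(-.01,-.03,.2),85),(*B(-.01,-.03,.065),85)])
E
```

```text
det [[0.3671, 0.2318, 89.8468, 0.0295, 0.0704], [0.4338, 0.167, 12.4098, 0.0201, 0.0233], [0.5164, 0.2498, 19.8652, 0.0192, 0.0222], [0.5275, 0.1726, -12.8687, 0.021, 0.0489], [0.5083, 0.144, 0.6911, 0.0763, 0.2097], [0.5933, 0.3114, 89.6769, 0.0417, 0.0829]]
now [  0.4971   0.2844   0.1246 108.2741]
[  0.525   0.253   0.009 108.2  ] dp [-0.0164 -0.0384  0.1156] twist 0.1
[  0.525   0.253   0.15  108.2  ] dp [-0.     0.    -0.141] twist 0.0
[ 0.53  0.03  0.2  90.  ] dp [ 0.0646 -0.2136 -0.05  ] twist 18.2
[ 0.53  -0.283  0.2   85.   ] dp [ 0.0002 -0.3125 -0.    ] twist 5
[ 0.53  -0.283  0.065 85.   ] dp [0.    0.    0.135] twist 0
```

Call:
arm_command --pt "-0.006 -0.014 0.01" --pt "-0.012 -0.028 0.025" --pt "-0.0164 -0.0384 0.04" --pt "-0.0164 -0.0384 0.055" --pt "-0.0164 -0.0384 0.065" --twist '[0, 0, 0, 0, 0]'

```text
time_s: 2.25
ee_pos: [0.524, 0.2513, 0.0563]
orientation: [-0.157, 0.988, -0.0, -0.002]
wrist_force: [-0.6, 0.5, 0.0]
gripper_width: 0.043
```

Call:
arm_command --pt "0 0 0.015" --pt "0 0 0.03" --pt "0 0 0.042" --pt "0 0 0.05" --pt "0 0 0.05" --twist '[0, 0, 0, 0, 0]'

```text
time_s: 2.75
ee_pos: [0.5239, 0.2521, 0.0075]
orientation: [-0.158, 0.987, -0.0, -0.001]
wrist_force: [0.3, -0.7, 0.3]
gripper_width: 0.0426
```

Call:
arm_command --pt "0 0 0" --pt "0 0 0" --pt "0 0 0" --pt "0 0 0" --pt "0 0 0" --twist '[0, 0, 0, 0, 0]' --gripper 0

```text
time_s: 3.25
ee_pos: [0.5254, 0.2524, 0.0097]
orientation: [-0.158, 0.987, 0.0, 0.001]
wrist_force: [-0.4, 0.4, 3.4]
gripper_width: 0.0249
```

Call:
arm_command --pt "0 0 -0.01" --pt "0 0 -0.04" --pt "0 0 -0.08" --pt "0 0 -0.12" --pt "0 0 -0.16" --twist '[0, 0, 0, 0, 0]'

```text
time_s: 3.75
ee_pos: [0.5245, 0.2521, 0.171]
orientation: [-0.158, 0.987, -0.0, -0.0]
wrist_force: [0.7, -0.2, 0.2]
gripper_width: 0.0246
```

Call:
arm_command --pt "0.01 -0.03 -0.01" --pt "0.022 -0.075 -0.02" --pt "0.036 -0.12 -0.03" --pt "0.05 -0.167 -0.03" --pt "0.064 -0.2126 -0.03" --twist '[3, 7, 11, 15, 18.2]'

```text
time_s: 4.25
ee_pos: [0.5303, 0.0285, 0.2002]
orientation: [0.001, 1.0, -0.0, 0.001]
wrist_force: [0.5, 0.5, -0.1]
gripper_width: 0.0249
```

Call:
arm_command --pt "0 -0.035 0" --pt "0 -0.075 0" --pt "0 -0.115 0" --pt "0 -0.155 0" --pt "0 -0.19 0" --twist '[0, 0, 0, 0, 0]'

```text
time_s: 4.75
ee_pos: [0.53, -0.1616, 0.1996]
orientation: [0.0, 1.0, -0.0, 0.0]
wrist_force: [0.3, -0.1, 0.9]
gripper_width: 0.0246
```

Call:
arm_command --pt "0 -0.035 0" --pt "0 -0.07 0" --pt "0 -0.1 0" --pt "0 -0.12 0.01" --pt "0 -0.123 0.03" --twist '[0, 0, 0, 0, 0]'

```text
time_s: 5.25
ee_pos: [0.5312, -0.2859, 0.1711]
orientation: [0.001, 1.0, -0.002, 0.002]
wrist_force: [-0.1, -0.3, 0.2]
gripper_width: 0.0248
```

Call:
arm_command --pt "0 0 0.025" --pt "0 0 0.055" --pt "0 0 0.085" --pt "0 0 0.1" --pt "0 0 0.105" --twist '[0, 0, 0, 0, 0]'

```text
time_s: 5.75
ee_pos: [0.5295, -0.2819, 0.0624]
orientation: [0.0, 1.0, 0.001, -0.001]
wrist_force: [-0.3, 0.2, 0.5]
gripper_width: 0.0246
```

Call:
arm_command --pt "0 0 0" --pt "0 0 0" --pt "0 0 0" --pt "0 0 -0.02" --pt "0 0 -0.05" --twist '[0, 0, 0, 0, 0]' --gripper 0.5

```text
time_s: 6.25
ee_pos: [0.5296, -0.282, 0.1137]
orientation: [0.0, 1.0, 0.001, -0.001]
wrist_force: [0.2, -0.5, 0.0]
gripper_width: 0.0427
```

```bash
python3 - <<'E'
from plan import *
d=detect()
b=min(d,key=lambda r:abs(r[0]-.5246)+abs(r[1]-.175));x,y,w=b[:3]
plan([(.53,-.283,.16,90),(.53,-.06,.2,90),(x,y,.11,90+w),(x,y,.011,90+w),(x,y,.17,90+w),(.53,-.03,.2,90)])
save('top','b.png',(330,130,240,180),2.5)
E
```

```text
det [[0.4246, 0.3274, 10.319, 0.0283, 0.0564], [0.483, 0.2414, 89.6777, 0.2609, 0.2752]]
now [ 0.5331 -0.2846  0.1209 90.0124]
[ 0.53  -0.283  0.16  90.   ] dp [ 0.0031  0.0016 -0.0391] twist 0.0
[ 0.53 -0.06  0.2  90.  ] dp [ 0.     0.223 -0.04 ] twist 0
[  0.483   0.241   0.11  179.678] dp [0.047  0.3014 0.09  ] twist -89.7
[  0.483   0.241   0.011 179.678] dp [-0.     0.     0.099] twist 0.0
[  0.483   0.241   0.17  179.678] dp [-0.     0.    -0.159] twist 0.0
[ 0.53 -0.03  0.2  90.  ] dp [ 0.2711 -0.0485 -0.03  ] twist 89.7
```

View pics/b.png

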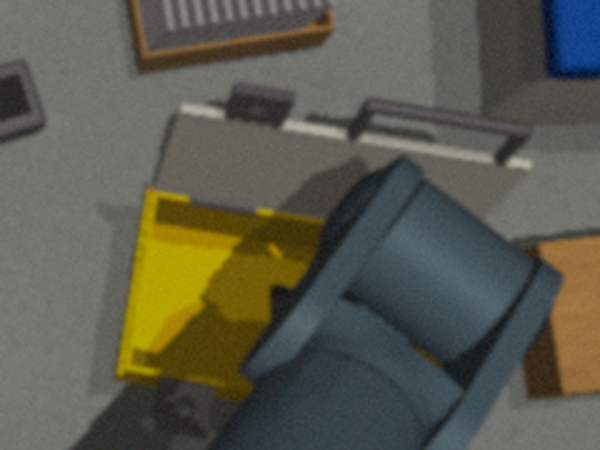

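The picture shows the lid untouched at the same place, with the arm over the box. The detector merged blobs, so I'll raise its threshold.

```bash
sed -i 's/min(2)>95/min(2)>118/; s/<80: continue/<80 or cv2.contourArea(c)>900: continue/' plan.py; python3 - <<'E'
from plan import *
d=detect()
b=min(d,key=lambda r:abs(r[0]-.5246)+abs(r[1]-.175));x,y,w=b[:3]
plan([(.53,-.283,.16,90),(.53,-.06,.2,90),(x,y,.11,90+w),(x,y,.011,90+w),(x,y,.17,90+w),(.53,-.03,.2,90)])
E
```

```text
det [[0.4244, 0.3267, 7.9025, 0.0254, 0.0526], [0.4431, 0.1695, 13.6114, 0.0256, 0.0527], [0.5247, 0.1753, -4.454, 0.026, 0.052]]
now [ 0.5324 -0.2842  0.1178 90.0012]
[ 0.53  -0.283  0.16  90.   ] dp [ 0.0024  0.0012 -0.0422] twist 0.0
[ 0.53 -0.06  0.2  90.  ] dp [ 0.     0.223 -0.04 ] twist 0
[ 0.525  0.175  0.11  85.546] dp [0.0053 0.2353 0.09  ] twist 4.5
[ 0.525  0.175  0.011 85.546] dp [0.    0.    0.099] twist 0.0
[ 0.525  0.175  0.17  85.546] dp [ 0.     0.    -0.159] twist 0.0
[ 0.53 -0.03  0.2  90.  ] dp [-0.0213 -0.2043 -0.03  ] twist -4.5
```

Call:
arm_command --pt "0 0 -0.04" --pt "0 0.02 -0.08" --pt "0 0.06 -0.088" --pt "0 0.105 -0.088" --pt "0 0.15 -0.088" --twist '[0, 0, 0, 0, 0]'

```text
time_s: 6.9
ee_pos: [0.5303, -0.1315, 0.2023]
orientation: [0.001, 1.0, -0.0, 0.0]
wrist_force: [1.5, 0.4, -0.6]
gripper_width: 0.0428
```

Call:
arm_command --pt "0 0.045 0" --pt "0 0.09 0" --pt "0 0.135 0" --pt "0 0.175 0" --pt "0 0.2 0" --twist '[0, 0, 0, 0, 0]'

```text
time_s: 7.4
ee_pos: [0.5297, 0.0699, 0.2015]
orientation: [-0.001, 1.0, 0.0, -0.0]
wrist_force: [0.5, -0.8, 0.4]
gripper_width: 0.0424
```

Call:
arm_command --pt "0 0.03 0.01" --pt "0.002 0.065 0.03" --pt "0.004 0.095 0.06" --pt "0.0055 0.108 0.09" --pt "0.0055 0.108 0.1" --twist '[0, 2, 4.5, 4.5, 4.5]'

```text
time_s: 7.9
ee_pos: [0.5219, 0.1764, 0.0982]
orientation: [0.038, 0.999, -0.001, -0.003]
wrist_force: [-0.0, -0.2, -0.7]
gripper_width: 0.0429
```

```bash
python3 - <<'E'
from plan import *
import time
plan([(.5247,.1753,.0105,85.6)])
capture('scene');plan([(.5247,.1753,.0105,85.6)]);capture('scene');plan([(.5247,.1753,.0105,85.6)])
E
```

```text
now [ 0.5219  0.1764  0.0982 85.6582]
[ 0.525  0.175  0.01  85.6  ] dp [-0.0029 -0.0009  0.0877] twist 0.1
now [ 0.5222  0.1754  0.0981 85.5889]
[ 0.525  0.175  0.01  85.6  ] dp [-0.0025  0.0001  0.0876] twist -0.0
now [ 0.5235  0.1749  0.1001 85.521 ]
[ 0.525  0.175  0.01  85.6  ] dp [-0.0011  0.0005  0.0896] twist -0.1
```

Call:
arm_command --pt "0 0 0.03" --pt "0 0 0.06" --pt "0 0 0.08" --pt "0 0 0.0895" --pt "0 0 0.0895" --twist '[0, 0, 0, 0, 0]'

```text
time_s: 8.5
ee_pos: [0.5254, 0.1745, 0.0127]
orientation: [0.04, 0.999, -0.0, -0.0]
wrist_force: [-0.2, -0.1, -0.6]
gripper_width: 0.0428
```

Call:
arm_command --pt "0 0 0" --pt "0 0 0" --pt "0 0 0" --pt "0 0 0" --pt "0 0 0" --twist '[0, 0, 0, 0, 0]' --gripper 0

```text
time_s: 9.0
ee_pos: [0.5268, 0.1753, 0.0146]
orientation: [0.039, 0.999, 0.0, 0.002]
wrist_force: [-0.8, -1.9, 7.5]
gripper_width: 0.0245
```

Call:
arm_command --pt "0 0 -0.01" --pt "0 0 -0.04" --pt "0 0 -0.08" --pt "0 0 -0.12" --pt "0 0 -0.16" --twist '[0, 0, 0, 0, 0]'

```text
time_s: 9.5
ee_pos: [0.5245, 0.1754, 0.1746]
orientation: [0.039, 0.999, 0.0, 0.0]
wrist_force: [1.2, -0.3, -0.7]
gripper_width: 0.0241
```

Call:
arm_command --pt "-0.005 -0.03 -0.01" --pt "-0.011 -0.075 -0.02" --pt "-0.018 -0.12 -0.03" --pt "-0.025 -0.17 -0.03" --pt "-0.033 -0.215 -0.03" --twist '[0, -2, -4.4, -4.4, -4.4]'

```text
time_s: 10.0
ee_pos: [0.5409, -0.0434, 0.2039]
orientation: [0.001, 1.0, -0.0, 0.001]
wrist_force: [1.0, 1.1, -1.2]
gripper_width: 0.0244
```

Call:
arm_command --pt "0 -0.04 0" --pt "0 -0.085 0" --pt "0 -0.13 0" --pt "0 -0.165 0.005" --pt "0 -0.18 0.03" --twist '[0, 0, 0, 0, 0]'

```text
time_s: 10.5
ee_pos: [0.5423, -0.2259, 0.1762]
orientation: [0.002, 1.0, -0.002, 0.003]
wrist_force: [0.7, 0.5, -0.2]
gripper_width: 0.0245
```

Call:
arm_command --pt "0 0 0.025" --pt "0 0 0.055" --pt "0 0 0.085" --pt "0 0 0.1" --pt "0 0 0.105" --twist '[0, 0, 0, 0, 0]'

```text
time_s: 11.0
ee_pos: [0.5397, -0.2209, 0.066]
orientation: [0.001, 1.0, 0.001, -0.001]
wrist_force: [-0.8, 0.6, -0.3]
gripper_width: 0.0244
```

Call:
arm_command --pt "0 0 0" --pt "0 0 0" --pt "0 0 0" --pt "0 0 -0.02" --pt "0 0 -0.05" --twist '[0, 0, 0, 0, 0]' --gripper 0.5

```text
time_s: 11.5
ee_pos: [0.5398, -0.2211, 0.1172]
orientation: [0.001, 1.0, 0.001, -0.001]
wrist_force: [-0.4, -0.1, 0.1]
gripper_width: 0.0426
```

```bash
python3 - <<'E'
from plan import *
capture('scene');capture('scene')
d=detect()
b=min(d,key=lambda r:abs(r[0]-.443)+abs(r[1]-.17));x,y,w=b[:3]
plan([(.53,-.1,.2,90),(x,y,.1,90+w),(x,y,.0105,90+w),(x,y,.17,90+w),(*B(-.01,.0,.2),90)])
E
```

```text
det [[0.4243, 0.3265, 8.5342, 0.0248, 0.0524], [0.4428, 0.1696, 13.6129, 0.0254, 0.0527]]
now [ 0.5427 -0.2229  0.1211 89.9038]
[ 0.53 -0.1   0.2  90.  ] dp [ 0.0129  0.1228 -0.0789] twist -0.1
[  0.443   0.17    0.1   103.613] dp [0.0872 0.2696 0.1   ] twist -13.6
[  0.443   0.17    0.01  103.613] dp [-0.      0.      0.0895] twist 0.0
[  0.443   0.17    0.17  103.613] dp [-0.      0.     -0.1595] twist 0.0
[ 0.535 -0.253  0.2   90.   ] dp [ 0.0097 -0.4324 -0.03  ] twist 13.6
```

Call:
arm_command --pt "0 0 -0.04" --pt "0.01 0.03 -0.08" --pt "0.02 0.07 -0.084" --pt "0.03 0.11 -0.084" --pt "0.04 0.15 -0.084" --twist '[0, 0, 0, 0, 0]'

```text
time_s: 12.15
ee_pos: [0.5003, -0.0702, 0.2016]
orientation: [0.001, 1.0, -0.0, 0.0]
wrist_force: [0.7, 0.6, 0.2]
gripper_width: 0.0426
```

Call:
arm_command --pt "0.01 0.04 0" --pt "0.02 0.08 0" --pt "0.03 0.12 0" --pt "0.04 0.155 0" --pt "0.045 0.18 0" --twist '[0, 0, 0, -3, -6]'

```text
time_s: 12.65
ee_pos: [0.4549, 0.1105, 0.201]
orientation: [-0.053, 0.999, 0.0, -0.0]
wrist_force: [0.8, -0.4, -0.1]
gripper_width: 0.0428
```

Call:
arm_command --pt "0.01 0.03 0.01" --pt "0.019 0.059 0.035" --pt "0.019 0.059 0.065" --pt "0.019 0.059 0.09" --pt "0.019 0.059 0.1" --twist '[-3, -7.6, -7.6, -7.6, -7.6]'

```text
time_s: 13.15
ee_pos: [0.429, 0.1652, 0.0987]
orientation: [-0.118, 0.993, -0.0, -0.003]
wrist_force: [0.6, 0.0, 0.0]
gripper_width: 0.0427
```

```bash
python3 - <<'E'
from plan import *
for i in range(3): capture('scene')
plan([(.4428,.1696,.014,103.6)])
E
```

```text
now [  0.4313   0.1651   0.1014 103.4782]
[  0.443   0.17    0.014 103.6  ] dp [-0.0123  0.0017  0.0874] twist -0.1
```

Call:
arm_command --pt "-0.006 0.001 0.01" --pt "-0.0122 0.0017 0.035" --pt "-0.0122 0.0017 0.065" --pt "-0.0122 0.0017 0.082" --pt "-0.0122 0.0017 0.0865" --twist '[0, 0, 0, 0, 0]'

```text
time_s: 13.8
ee_pos: [0.4427, 0.1695, 0.0146]
orientation: [-0.117, 0.993, 0.0, -0.001]
wrist_force: [-0.6, -1.0, 0.6]
gripper_width: 0.0429
```

Call:
arm_command --pt "0 0 0" --pt "0 0 0" --pt "0 0 0" --pt "0 0 0" --pt "0 0 0" --twist '[0, 0, 0, 0, 0]' --gripper 0

```text
time_s: 14.3
ee_pos: [0.4441, 0.1699, 0.0164]
orientation: [-0.118, 0.993, -0.0, 0.001]
wrist_force: [-0.9, 0.0, 6.1]
gripper_width: 0.0243
```

Call:
arm_command --pt "0 0 -0.01" --pt "0 0 -0.04" --pt "0 0 -0.08" --pt "0 0 -0.12" --pt "0 0 -0.16" --twist '[0, 0, 0, 0, 0]'

```text
time_s: 14.8
ee_pos: [0.4422, 0.1697, 0.177]
orientation: [-0.118, 0.993, 0.0, 0.0]
wrist_force: [1.0, 1.0, -0.8]
gripper_width: 0.0248
```

Call:
arm_command --pt "0 -0.03 -0.01" --pt "0 -0.075 -0.02" --pt "0 -0.12 -0.03" --pt "0 -0.165 -0.03" --pt "0.001 -0.205 -0.03" --twist '[2, 5, 9, 13.6, 13.6]'

```text
time_s: 15.3
ee_pos: [0.4899, -0.0318, 0.2062]
orientation: [0.002, 1.0, -0.0, 0.001]
wrist_force: [1.4, 0.4, -0.2]
gripper_width: 0.0239
```

Call:
arm_command --pt "-0.006 -0.03 0" --pt "-0.012 -0.065 0" --pt "-0.018 -0.1 0" --pt "-0.024 -0.13 0" --pt "-0.03 -0.16 0" --twist '[0, 0, 0, 0, 0]'

```text
time_s: 15.8
ee_pos: [0.5192, -0.1911, 0.2054]
orientation: [0.001, 1.0, 0.0, 0.0]
wrist_force: [0.7, 0.1, -0.8]
gripper_width: 0.0248
```

Call:
arm_command --pt "-0.004 -0.03 0" --pt "-0.008 -0.065 0" --pt "-0.01 -0.09 0.015" --pt "-0.01 -0.093 0.045" --pt "-0.01 -0.093 0.075" --twist '[0, 0, 0, 0, 0]'

```text
time_s: 16.3
ee_pos: [0.5293, -0.2842, 0.1302]
orientation: [0.002, 1.0, -0.001, 0.001]
wrist_force: [-0.5, -0.3, -0.4]
gripper_width: 0.0243
```

Call:
arm_command --pt "0 0 0.02" --pt "0 0 0.045" --pt "0 0 0.06" --pt "0 0 0.06" --pt "0 0 0.06" --twist '[0, 0, 0, 0, 0]'

```text
time_s: 16.8
ee_pos: [0.5295, -0.2831, 0.0708]
orientation: [0.001, 1.0, -0.0, 0.0]
wrist_force: [0.7, -0.3, 0.2]
gripper_width: 0.0248
```

Call:
arm_command --pt "0 0 0" --pt "0 0 0" --pt "0 0 0" --pt "0 0 -0.02" --pt "0 0 -0.05" --twist '[0, 0, 0, 0, 0]' --gripper 0.5

```text
time_s: 17.3
ee_pos: [0.528, -0.282, 0.1189]
orientation: [0.001, 1.0, 0.001, -0.002]
wrist_force: [-0.2, -0.2, 0.5]
gripper_width: 0.0427
```

```bash
python3 - <<'E'
from plan import *
for i in range(4): capture('scene')
d=detect()
if d:
    x,y,w=d[0][:3]
    plan([(.50,-.1,.2,90),(.45,.1,.2,90),(x,y,.1,90+w),(x,y,.014,90+w),(x,y,.2,90+w),(.46,.1,.2,90),(.51,-.09,.2,90),(*B(-.01,.03,.2),90)])
E
```

```text
det [[0.4243, 0.3266, 7.3841, 0.0253, 0.0526]]
now [ 0.529  -0.2828  0.1199 89.8992]
[ 0.5 -0.1  0.2 90. ] dp [ 0.0294  0.1827 -0.0801] twist -0.1
[ 0.45  0.1   0.2  90.  ] dp [ 0.05  0.2  -0.  ] twist 0
[ 0.424  0.327  0.1   97.384] dp [0.0257 0.2266 0.1   ] twist -7.4
[ 0.424  0.327  0.014 97.384] dp [-0.     0.     0.086] twist 0.0
[ 0.424  0.327  0.2   97.384] dp [-0.     0.    -0.186] twist 0.0
[ 0.46  0.1   0.2  90.  ] dp [-0.0062 -0.2293 -0.    ] twist 7.4
[ 0.51 -0.09  0.2  90.  ] dp [-0.05 -0.19 -0.  ] twist 0
[ 0.541 -0.223  0.2   90.   ] dp [-0.0306 -0.1335 -0.    ] twist 0
```

Call:
arm_command --pt "0 0 -0.04" --pt "0.007 0.03 -0.08" --pt "0.014 0.075 -0.08" --pt "0.021 0.12 -0.08" --pt "0.029 0.165 -0.08" --twist '[0, 0, 0, 0, 0]'

```text
time_s: 18.05
ee_pos: [0.4994, -0.1161, 0.1989]
orientation: [0.001, 1.0, 0.0, -0.001]
wrist_force: [0.6, 0.5, 0.5]
gripper_width: 0.0425
```

Call:
arm_command --pt "0.01 0.045 0" --pt "0.022 0.09 0" --pt "0.034 0.135 0" --pt "0.046 0.18 0" --pt "0.058 0.225 0" --twist '[0, 0, 0, 0, 0]'

```text
time_s: 18.55
ee_pos: [0.4414, 0.1089, 0.1988]
orientation: [0.001, 1.0, 0.0, -0.001]
wrist_force: [0.1, 0.3, 0.4]
gripper_width: 0.0426
```

Call:
arm_command --pt "0.006 0.045 0" --pt "0.012 0.09 0" --pt "0.016 0.135 0.01" --pt "0.018 0.175 0.03" --pt "0.0182 0.211 0.05" --twist '[0, -2, -5, -7.5, -7.5]'

```text
time_s: 19.05
ee_pos: [0.4239, 0.3202, 0.1485]
orientation: [-0.065, 0.998, -0.0, -0.0]
wrist_force: [0.0, 0.3, 0.6]
gripper_width: 0.0427
```

Call:
arm_command --pt "0 0 0.02" --pt "0 0 0.04" --pt "0 0 0.05" --pt "0 0 0.05" --pt "0 0 0.05" --twist '[0, 0, 0, 0, 0]'

```text
time_s: 19.55
ee_pos: [0.4253, 0.3182, 0.1002]
orientation: [-0.064, 0.998, 0.0, 0.0]
wrist_force: [-0.5, -0.2, 0.5]
gripper_width: 0.0429
```

```bash
python3 - <<'E'
from plan import *
for i in range(3): capture('scene')
plan([(.4244,.327,.015,97.6)])
E
```

```text
now [ 0.4259  0.3184  0.1012 97.3718]
[ 0.424  0.327  0.015 97.6  ] dp [0.0004 0.0087 0.0862] twist -0.2
```

Call:
arm_command --pt "0 0.004 0.01" --pt "0 0.0087 0.035" --pt "0 0.0087 0.065" --pt "0 0.0087 0.082" --pt "0 0.0087 0.086" --twist '[0, 0, 0, 0, 0]'

```text
time_s: 20.2
ee_pos: [0.4221, 0.3262, 0.0115]
orientation: [-0.064, 0.998, -0.001, -0.002]
wrist_force: [0.6, -0.2, -0.4]
gripper_width: 0.0428
```

Call:
arm_command --pt "0 0 0" --pt "0 0 0" --pt "0 0 0" --pt "0 0 0" --pt "0 0 0" --twist '[0, 0, 0, 0, 0]' --gripper 0

```text
time_s: 20.7
ee_pos: [0.4244, 0.3271, 0.0146]
orientation: [-0.064, 0.998, 0.0, 0.001]
wrist_force: [0.0, -0.3, -0.2]
gripper_width: 0.0244
```

Call:
arm_command --pt "0 0 -0.01" --pt "0 0 -0.04" --pt "0 0 -0.08" --pt "0 0 -0.12" --pt "0 0 -0.16" --twist '[0, 0, 0, 0, 0]'

```text
time_s: 21.2
ee_pos: [0.4238, 0.3268, 0.1764]
orientation: [-0.065, 0.998, 0.0, 0.0]
wrist_force: [1.0, 0.0, -0.3]
gripper_width: 0.0246
```

Call:
arm_command --pt "0 -0.03 -0.01" --pt "0 -0.075 -0.02" --pt "-0.002 -0.12 -0.03" --pt "-0.004 -0.168 -0.03" --pt "-0.006 -0.215 -0.03" --twist '[0, 2, 5, 7.5, 7.5]'

```text
time_s: 21.7
ee_pos: [0.4578, 0.1128, 0.2055]
orientation: [0.001, 1.0, 0.0, 0.001]
wrist_force: [0.4, -0.7, -1.1]
gripper_width: 0.0246
```

Call:
arm_command --pt "-0.01 -0.04 0" --pt "-0.02 -0.085 0" --pt "-0.03 -0.13 0" --pt "-0.04 -0.17 0" --pt "-0.05 -0.205 0" --twist '[0, 0, 0, 0, 0]'

```text
time_s: 22.2
ee_pos: [0.5074, -0.0928, 0.205]
orientation: [0.002, 1.0, -0.0, 0.001]
wrist_force: [0.5, -0.6, 0.3]
gripper_width: 0.0247
```

Call:
arm_command --pt "-0.01 -0.04 0" --pt "-0.02 -0.085 0" --pt "-0.031 -0.13 0.01" --pt "-0.031 -0.1335 0.04" --pt "-0.031 -0.1335 0.075" --twist '[0, 0, 0, 0, 0]'

```text
time_s: 22.7
ee_pos: [0.5392, -0.2268, 0.1305]
orientation: [0.002, 1.0, -0.001, 0.002]
wrist_force: [-0.4, 0.9, -0.0]
gripper_width: 0.0247
```

Call:
arm_command --pt "0 0 0.02" --pt "0 0 0.045" --pt "0 0 0.06" --pt "0 0 0.06" --pt "0 0 0.06" --twist '[0, 0, 0, 0, 0]'

```text
time_s: 23.2
ee_pos: [0.5385, -0.2244, 0.0699]
orientation: [0.001, 1.0, -0.0, 0.0]
wrist_force: [0.6, 0.2, -0.3]
gripper_width: 0.0243
```

Call:
arm_command --pt "0 0 0" --pt "0 0 0" --pt "0 0 0" --pt "0 0 -0.02" --pt "0 0 -0.05" --twist '[0, 0, 0, 0, 0]' --gripper 0.5

```text
time_s: 23.7
ee_pos: [0.5367, -0.2233, 0.1179]
orientation: [0.001, 1.0, 0.001, -0.002]
wrist_force: [0.6, -0.2, 0.6]
gripper_width: 0.0429
```

```bash
python3 - <<'E'
from plan import *
for i in range(4): capture('scene')
d=detect()
plan([(.50,-.283,.3,90)])
E
```

```text
det []
now [ 0.5378 -0.224   0.1189 89.8987]
[ 0.5   -0.283  0.3   90.   ] dp [ 0.0377 -0.059  -0.1811] twist -0.1
```

Call:
arm_command --pt "0.005 0 -0.03" --pt "0.02 0 -0.065" --pt "0.04 0 -0.1" --pt "0.06 0 -0.135" --pt "0.08 0 -0.17" --twist '[0, 5, 13, 21, 29]'

```text
time_s: 24.45
ee_pos: [0.4566, -0.2235, 0.2887]
orientation: [0.254, 0.967, 0.001, -0.001]
wrist_force: [1.0, -0.2, 0.3]
gripper_width: 0.0428
```

Call:
arm_command --pt "0 0 -0.02" --pt "0 0 -0.04" --pt "0 0 -0.06" --pt "0 0 -0.07" --pt "0 0 -0.07" --twist '[8, 16, 24, 32, 40]'

```text
time_s: 24.95
ee_pos: [0.4583, -0.2243, 0.3597]
orientation: [0.57, 0.822, -0.0, 0.001]
wrist_force: [-0.8, 0.2, -0.7]
gripper_width: 0.0429
```

Call:
arm_command --pt "0 0 0" --pt "0 0 0" --pt "0 0 0" --pt "0 0 0" --pt "0 0 0" --twist '[8, 16, 24, 31.3, 31.3]'

```text
time_s: 25.45
ee_pos: [0.4577, -0.2238, 0.3575]
orientation: [0.768, 0.64, -0.0, -0.001]
wrist_force: [0.3, -0.1, 1.0]
gripper_width: 0.0425
```

```bash
python3 - <<'E'
from plan import *
for i in range(3): capture('scene')
save('scene','d.png',(150,60,220,165),3.5)
save('top','e.png',(370,155,190,150),4)
plan([(.60,-.314,.36,-10.35),(.646,-.322,.36,-10.35)])
E
```

```text
now [  0.4579  -0.224    0.3586 -10.3245]
[  0.6    -0.314   0.36  -10.35 ] dp [-0.0631  0.1559 -0.0014] twist 0.0
[  0.646  -0.322   0.36  -10.35 ] dp [ 0.0004  0.0467 -0.    ] twist 0.0
```

View pics/d.png

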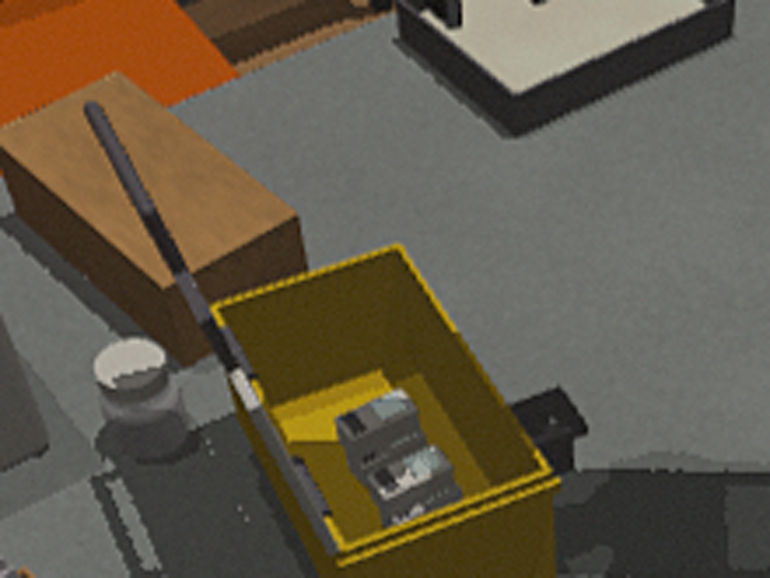

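The four cartridges are lying in the box, well below the rim, and the lid and bar are unchanged: the bar runs from (176,90) to (192,119) in the full scene picture. That puts the lid at about 1.77 rad.

Call:
arm_command --pt "-0.014 0.035 0" --pt "-0.03 0.075 0" --pt "-0.045 0.115 0" --pt "-0.063 0.155 0" --pt "-0.063 0.18 0" --twist '[0, 0, 0, 0, 0]'

```text
time_s: 26.2
ee_pos: [0.625, -0.3207, 0.3575]
orientation: [0.768, 0.64, -0.0, -0.0]
wrist_force: [-0.0, -0.4, 0.2]
gripper_width: 0.0424
```

Call:
arm_command --pt "0 0.015 0" --pt "0 0.0226 0" --pt "0 0.0226 0.015" --pt "0 0.0226 0.03" --pt "0 0.0226 0.03" --twist '[0, 0, 0, 0, 0]'

```text
time_s: 26.7
ee_pos: [0.6441, -0.3216, 0.3245]
orientation: [0.768, 0.64, -0.001, -0.003]
wrist_force: [-1.1, 0.4, -0.1]
gripper_width: 0.0427
```

```bash
python3 - <<'E'
from plan import *
for i in range(3): capture('scene')
save('scene','f.png',(140,40,160,120),4)
plan([(.646,-.322,.272,-10.35)])
E
```

```text
now [  0.6457  -0.3226   0.3298 -10.4092]
[  0.646  -0.322   0.272 -10.35 ] dp [0.0007 0.0002 0.0578] twist -0.1
```

View pics/f.png

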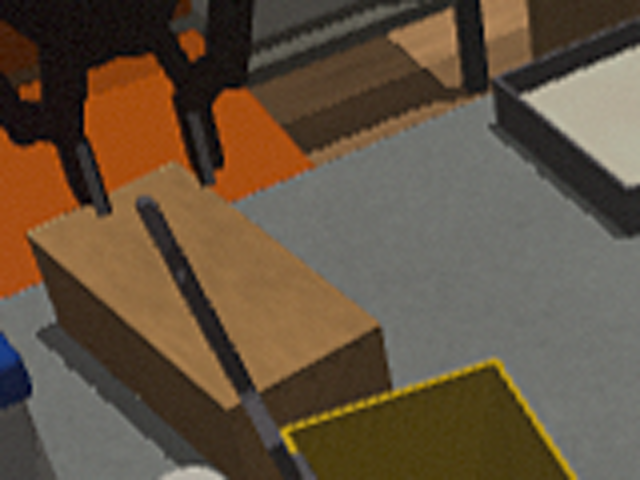

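The fingertips at (103,212) and (208,185) in the crop straddle the bar line, so I'll descend and pinch.

Call:
arm_command --pt "0 0 0.012" --pt "0 0 0.026" --pt "0 0 0.04" --pt "0 0 0.052" --pt "0 0 0.057" --twist '[0, 0, 0, 0, 0]'

```text
time_s: 27.4
ee_pos: [0.6451, -0.322, 0.2689]
orientation: [0.768, 0.64, -0.001, -0.002]
wrist_force: [-0.1, -0.2, -0.8]
gripper_width: 0.0423
```

Call:
arm_command --pt "0 0 0" --pt "0 0 0" --pt "0 0 0" --pt "0 0 0" --pt "0 0 0" --twist '[0, 0, 0, 0, 0]' --gripper 0

```text
time_s: 27.9
ee_pos: [0.6462, -0.3228, 0.2729]
orientation: [0.768, 0.64, 0.0, 0.001]
wrist_force: [0.3, 0.3, 1.6]
gripper_width: 0.0079
```

Call:
arm_command --pt "0 0 0" --pt "0 0 0" --pt "0 0 0" --pt "0 0 0" --pt "0 0 0" --twist '[0, 0, 0, 0, 0]'

```text
time_s: 28.4
ee_pos: [0.6462, -0.3228, 0.2728]
orientation: [0.768, 0.64, 0.0, 0.001]
wrist_force: [0.2, -0.3, 4.2]
gripper_width: 0.0076
```

```bash
python3 - <<'E'
from plan import *
s=get_state();p,_=cur();print(p,s['wrist_force'],s['gripper_width'])
c,sn=np.cos(BX[2]),np.sin(BX[2]);d=np.array(p[:2])-BX[:2];print('box frame',c*d[0]+sn*d[1],-sn*d[0]+c*d[1],p[2])
f=lambda t:np.array([.185*-np.cos(t)+.004*np.sin(t),.185*np.sin(t)+.004*np.cos(t)])
t0=np.pi-np.arcsin(0) if 0 else 1.77
th=[1.77-.03*i for i in range(60)]
for k in range(0,59,5):
    print(round(th[k],2),[[0,*np.round([(f(th[min(k+j,59)])-f(th[k]))[0],-(f(th[min(k+j,59)])-f(th[k]))[1]],4).tolist()] for j in range(1,6)])
E
```

```text
[np.float64(0.6461920434632088), np.float64(-0.32280031829962264), np.float64(0.2728375491641028), np.float64(-10.403612665991242)] [ 0.1548 -0.3158  4.1607] 0.0075579271077647605
box frame 0.11176047277578033 -0.0487182683810086 0.2728375491641028
1.77 [[0, -0.0054, -0.0011], [0, -0.0109, -0.0021], [0, -0.0164, -0.0029], [0, -0.0219, -0.0036], [0, -0.0274, -0.004]]
1.62 [[0, -0.0055, -0.0003], [0, -0.0111, -0.0005], [0, -0.0166, -0.0004], [0, -0.0222, -0.0002], [0, -0.0277, 0.0001]]
1.47 [[0, -0.0055, 0.0005], [0, -0.011, 0.0012], [0, -0.0165, 0.0021], [0, -0.022, 0.0031], [0, -0.0274, 0.0043]]
1.32 [[0, -0.0054, 0.0013], [0, -0.0107, 0.0028], [0, -0.016, 0.0045], [0, -0.0213, 0.0063], [0, -0.0265, 0.0083]]
1.17 [[0, -0.0051, 0.0021], [0, -0.0102, 0.0044], [0, -0.0152, 0.0069], [0, -0.0201, 0.0094], [0, -0.0249, 0.0122]]
1.02 [[0, -0.0047, 0.0029], [0, -0.0094, 0.0059], [0, -0.014, 0.009], [0, -0.0185, 0.0123], [0, -0.0228, 0.0158]]
0.87 [[0, -0.0043, 0.0036], [0, -0.0084, 0.0072], [0, -0.0125, 0.011], [0, -0.0164, 0.015], [0, -0.0202, 0.019]]
0.72 [[0, -0.0037, 0.0041], [0, -0.0072, 0.0084], [0, -0.0107, 0.0128], [0, -0.014, 0.0172], [0, -0.0171, 0.0218]]
0.57 [[0, -0.003, 0.0047], [0, -0.0059, 0.0094], [0, -0.0087, 0.0142], [0, -0.0112, 0.0191], [0, -0.0137, 0.0241]]
0.42 [[0, -0.0023, 0.0051], [0, -0.0044, 0.0102], [0, -0.0064, 0.0154], [0, -0.0083, 0.0206], [0, -0.0099, 0.0259]]
0.27 [[0, -0.0015, 0.0053], [0, -0.0029, 0.0107], [0, -0.0041, 0.0161], [0, -0.0051, 0.0216], [0, -0.006, 0.0271]]
0.12 [[0, -0.0007, 0.0055], [0, -0.0012, 0.011], [0, -0.0016, 0.0166], [0, -0.0018, 0.0221], [0, -0.0018, 0.0221]]
```

Call:
arm_command --pt "0 -0.0054 -0.0011" --pt "0 -0.0109 -0.0021" --pt "0 -0.0164 -0.0029" --pt "0 -0.0219 -0.0036" --pt "0 -0.0274 -0.004" --twist '[0, 0, 0, 0, 0]'

```text
time_s: 28.9
ee_pos: [0.6188, -0.3179, 0.2774]
orientation: [0.768, 0.64, 0.0, 0.001]
wrist_force: [1.4, -0.8, 7.9]
gripper_width: 0.0077
```

Call:
arm_command --pt "0 -0.0055 -0.0003" --pt "0 -0.0111 -0.0005" --pt "0 -0.0166 -0.0004" --pt "0 -0.0222 -0.0002" --pt "0 -0.0277 0.0001" --twist '[0, 0, 0, 0, 0]'

```text
time_s: 29.4
ee_pos: [0.5913, -0.3129, 0.2769]
orientation: [0.768, 0.64, 0.0, 0.001]
wrist_force: [1.8, -1.3, 5.5]
gripper_width: 0.008
```

Call:
arm_command --pt "0 -0.0055 0.0005" --pt "0 -0.011 0.0012" --pt "0 -0.0165 0.0021" --pt "0 -0.022 0.0031" --pt "0 -0.0274 0.0043" --twist '[0, 0, 0, 0, 0]'

```text
time_s: 29.9
ee_pos: [0.5642, -0.3081, 0.2721]
orientation: [0.768, 0.64, -0.0, 0.001]
wrist_force: [1.6, -2.7, 5.8]
gripper_width: 0.0078
```

Forces are low, so I'll continue along the arc.

Call:
arm_command --pt "0 -0.0054 0.0013" --pt "0 -0.0107 0.0028" --pt "0 -0.016 0.0045" --pt "0 -0.0213 0.0063" --pt "0 -0.0265 0.0083" --twist '[0, 0, 0, 0, 0]'

```text
time_s: 30.4
ee_pos: [0.5377, -0.3032, 0.2626]
orientation: [0.768, 0.64, -0.001, -0.0]
wrist_force: [-1.3, -5.5, 3.6]
gripper_width: 0.0081
```

Call:
arm_command --pt "0 -0.0051 0.0021" --pt "0 -0.0102 0.0044" --pt "0 -0.0152 0.0069" --pt "0 -0.0201 0.0094" --pt "0 -0.0249 0.0122" --twist '[0, 0, 0, 0, 0]'

```text
time_s: 30.9
ee_pos: [0.5131, -0.2987, 0.2509]
orientation: [0.768, 0.64, -0.001, -0.0]
wrist_force: [-2.8, -5.9, 5.0]
gripper_width: 0.0074
```

Call:
arm_command --pt "0 -0.0047 0.0029" --pt "0 -0.0094 0.0059" --pt "0 -0.014 0.009" --pt "0 -0.0185 0.0123" --pt "0 -0.0228 0.0158" --twist '[0, 0, 0, 0, 0]'

```text
time_s: 31.4
ee_pos: [0.4908, -0.2945, 0.2345]
orientation: [0.768, 0.64, -0.001, -0.0]
wrist_force: [-0.7, -5.3, 2.8]
gripper_width: 0.0077
```

Call:
arm_command --pt "0 -0.0043 0.0036" --pt "0 -0.0084 0.0072" --pt "0 -0.0125 0.011" --pt "0 -0.0164 0.015" --pt "0 -0.0202 0.019" --twist '[0, 0, 0, 0, 0]'

```text
time_s: 31.9
ee_pos: [0.4713, -0.2911, 0.2153]
orientation: [0.768, 0.64, -0.001, 0.0]
wrist_force: [0.2, -7.5, 0.4]
gripper_width: 0.008
```

Call:
arm_command --pt "-0.0003 -0.0037 0.0041" --pt "-0.0006 -0.0072 0.0084" --pt "-0.001 -0.0107 0.0128" --pt "-0.001 -0.014 0.0172" --pt "-0.001 -0.0171 0.0218" --twist '[0, 0, 0, 0, 0]'

```text
time_s: 32.4
ee_pos: [0.4544, -0.2881, 0.194]
orientation: [0.768, 0.64, 0.0, -0.001]
wrist_force: [1.2, -2.0, -1.7]
gripper_width: 0.0079
```

Call:
arm_command --pt "0 -0.003 0.0047" --pt "0 -0.0059 0.0094" --pt "0 -0.0087 0.0142" --pt "0 -0.0112 0.0191" --pt "0 -0.0137 0.0241" --twist '[0, 0, 0, 0, 0]'

```text
time_s: 32.9
ee_pos: [0.4413, -0.2858, 0.1699]
orientation: [0.768, 0.64, 0.0, -0.0]
wrist_force: [0.3, -1.9, -0.1]
gripper_width: 0.0079
```

Call:
arm_command --pt "0 -0.0023 0.0051" --pt "0 -0.0044 0.0102" --pt "0 -0.0064 0.0154" --pt "0 -0.0083 0.0206" --pt "0 -0.0099 0.0259" --twist '[0, 0, 0, 0, 0]'

```text
time_s: 33.4
ee_pos: [0.4315, -0.284, 0.1439]
orientation: [0.768, 0.64, 0.0, -0.0]
wrist_force: [-1.1, -1.2, -0.4]
gripper_width: 0.0076
```

Call:
arm_command --pt "0 -0.0008 0.0027" --pt "0 -0.0015 0.0053" --pt "0 -0.0022 0.008" --pt "0 -0.0029 0.0107" --pt "0 -0.0035 0.0134" --twist '[0, 0, 0, 0, 0]'

```text
time_s: 33.9
ee_pos: [0.4281, -0.2834, 0.1309]
orientation: [0.768, 0.64, -0.0, -0.0]
wrist_force: [-2.5, 0.8, 2.0]
gripper_width: 0.008
```

Call:
arm_command --pt "0 -0.0006 0.0027" --pt "0 -0.0011 0.0055" --pt "0 -0.0016 0.0083" --pt "0 -0.0021 0.011" --pt "0 -0.0025 0.0137" --twist '[0, 0, 0, 0, 0]'

```text
time_s: 34.4
ee_pos: [0.4254, -0.283, 0.1168]
orientation: [0.768, 0.64, -0.0, -0.0]
wrist_force: [-2.7, 0.8, -0.3]
gripper_width: 0.0077
```

Call:
arm_command --pt "0 -0.0004 0.002" --pt "0 -0.0006 0.004" --pt "0 -0.0008 0.006" --pt "0 -0.001 0.008" --pt "0 -0.0012 0.01" --twist '[0, 0, 0, 0, 0]'

```text
time_s: 34.9
ee_pos: [0.4242, -0.2828, 0.1071]
orientation: [0.768, 0.64, -0.0, -0.0]
wrist_force: [-5.8, 2.2, 1.8]
gripper_width: 0.0081
```

Call:
arm_command --pt "0 -0.0001 0.001" --pt "0 -0.0002 0.002" --pt "0 -0.0003 0.003" --pt "0 -0.0004 0.004" --pt "0 -0.0004 0.005" --twist '[0, 0, 0, 0, 0]'

```text
time_s: 35.4
ee_pos: [0.4239, -0.2827, 0.1022]
orientation: [0.768, 0.64, -0.0, -0.0]
wrist_force: [-6.1, 1.0, 1.7]
gripper_width: 0.0081
```

Call:
arm_command --pt "0 0 0.001" --pt "0 0 0.002" --pt "0 0 0.003" --pt "0 0 0.004" --pt "0 0 0.004" --twist '[0, 0, 0, 0, 0]'

```text
time_s: 35.9
ee_pos: [0.4236, -0.2827, 0.098]
orientation: [0.768, 0.64, -0.0, -0.001]
wrist_force: [-5.2, 1.5, 0.9]
gripper_width: 0.0076
```

Call:
arm_command --pt "0 0 0.0005" --pt "0 0 0.001" --pt "0 0 0.0015" --pt "0 0 0.002" --pt "0 0 0.002" --twist '[0, 0, 0, 0, 0]'

```text
time_s: 36.4
ee_pos: [0.4235, -0.2826, 0.0961]
orientation: [0.768, 0.64, -0.0, -0.001]
wrist_force: [-6.8, 1.6, 1.5]
gripper_width: 0.0077
```

Call:
arm_command --pt "0 0 0.0005" --pt "0 0 0.001" --pt "0 0 0.0015" --pt "0 0 0.0015" --pt "0 0 0.0015" --twist '[0, 0, 0, 0, 0]'

```text
time_s: 36.9
ee_pos: [0.4233, -0.2825, 0.0942]
orientation: [0.768, 0.64, -0.001, -0.001]
wrist_force: [-4.8, 0.1, -1.0]
gripper_width: 0.0077
```

Call:
arm_command --pt "0 0 0.0005" --pt "0 0 0.001" --pt "0 0 0.0015" --pt "0 0 0.0015" --pt "0 0 0.0015" --twist '[0, 0, 0, 0, 0]'

```text
time_s: 37.4
ee_pos: [0.4233, -0.2826, 0.0926]
orientation: [0.768, 0.64, -0.001, -0.001]
wrist_force: [-5.6, -0.8, -0.3]
gripper_width: 0.0077
```

Call:
arm_command --pt "0 0 0.0005" --pt "0 0 0.001" --pt "0 0 0.0015" --pt "0 0 0.002" --pt "0 0 0.002" --twist '[0, 0, 0, 0, 0]'

```text
time_s: 37.9
ee_pos: [0.4233, -0.2826, 0.0915]
orientation: [0.768, 0.64, -0.001, -0.001]
wrist_force: [-8.5, 2.5, 5.4]
gripper_width: 0.0078
```

```bash
python3 - <<'E'
from plan import *
print(get_state()['wrist_force'],get_state()['torque'])
save('scene','g.png',(200,100,160,120),5)
E
```

```text
[-8.4934  2.4558  5.4145] [0.3824 1.2735 0.074 ]
```

View pics/g.png

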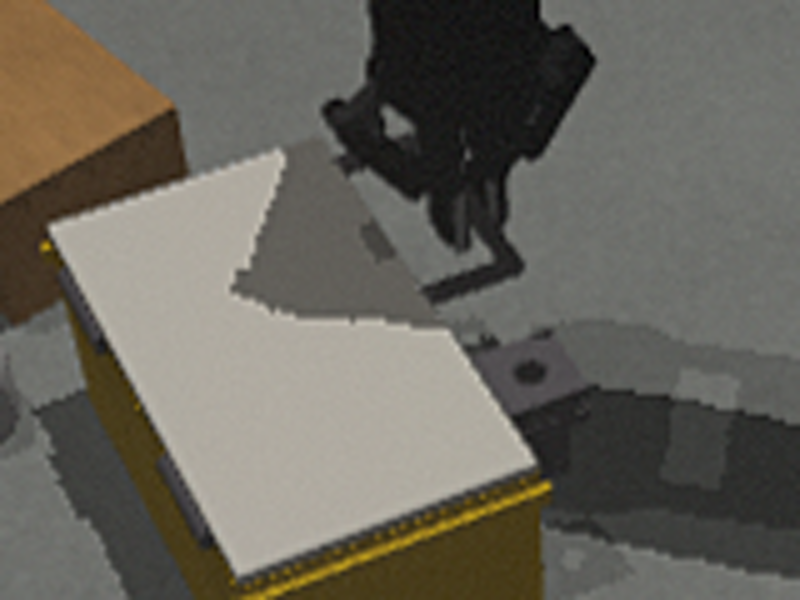

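The lid lies on the rim, apart from a thin seam. The bar is gripped at about (490,260) and the eye is at (530,371) in the crop. Contact has begun, at about 5 N up, so I'll push slightly further.

Call:
arm_command --pt "0 0 0.0005" --pt "0 0 0.001" --pt "0 0 0.001" --pt "0 0 0.001" --pt "0 0 0.001" --twist '[0, 0, 0, 0, 0]'

```text
time_s: 38.45
ee_pos: [0.4233, -0.2826, 0.0914]
orientation: [0.768, 0.64, -0.001, -0.002]
wrist_force: [-11.1, 3.6, 12.8]
gripper_width: 0.0077
```

Call:
arm_command --pt "0 0 0.0005" --pt "0 0 0.001" --pt "0 0 0.001" --pt "0 0 0.001" --pt "0 0 0.001" --twist '[0, 0, 0, 0, 0]'

```text
time_s: 38.95
ee_pos: [0.4233, -0.2827, 0.0913]
orientation: [0.768, 0.64, -0.001, -0.002]
wrist_force: [-14.4, 7.7, 19.3]
gripper_width: 0.0078
```

Height has stopped at 0.0913 m with 19 N, so the lid is shut on its stop. I'll ease off, release it and go to the pin.

Call:
arm_command --pt "0 0 -0.001" --pt "0 0 -0.002" --pt "0 0 -0.002" --pt "0 0 -0.002" --pt "0 0 -0.002" --twist '[0, 0, 0, 0, 0]'

```text
time_s: 39.45
ee_pos: [0.4233, -0.2826, 0.0915]
orientation: [0.768, 0.64, -0.001, -0.001]
wrist_force: [-8.5, 2.9, 6.7]
gripper_width: 0.0079
```

Call:
arm_command --pt "0 0 0" --pt "0 0 0" --pt "0 0 0" --pt "0 0 0" --pt "0 0 0" --twist '[0, 0, 0, 0, 0]' --gripper 0.35

```text
time_s: 39.95
ee_pos: [0.4244, -0.283, 0.0915]
orientation: [0.768, 0.64, 0.0, 0.0]
wrist_force: [1.3, 0.7, 0.7]
gripper_width: 0.0302
```

Call:
arm_command --pt "0 0 -0.01" --pt "0 0 -0.03" --pt "0 0 -0.06" --pt "0 0 -0.09" --pt "0 0 -0.12" --twist '[0, 0, 0, 0, 0]'

```text
time_s: 40.45
ee_pos: [0.4242, -0.2828, 0.2134]
orientation: [0.768, 0.64, 0.0, 0.0]
wrist_force: [-0.1, -0.4, 0.4]
gripper_width: 0.03
```

Call:
arm_command --pt "0.03 0.003 0" --pt "0.07 0.007 0" --pt "0.11 0.011 0" --pt "0.145 0.014 0" --pt "0.165 0.016 0" --twist '[0, 0, 0, 0, 0]' --gripper 0.5

```text
time_s: 40.95
ee_pos: [0.4701, -0.1213, 0.2123]
orientation: [0.768, 0.641, 0.0, 0.0]
wrist_force: [0.1, -0.5, -0.2]
gripper_width: 0.0425
```

Call:
arm_command --pt "0.03 0.003 0" --pt "0.07 0.007 0" --pt "0.11 0.011 0" --pt "0.145 0.014 0" --pt "0.162 0.016 0.02" --twist '[0, 0, 0, 0, 0]'

```text
time_s: 41.45
ee_pos: [0.5173, 0.0352, 0.195]
orientation: [0.767, 0.641, 0.003, 0.003]
wrist_force: [0.2, -0.9, -0.2]
gripper_width: 0.0428
```

```bash
python3 - <<'E'
from plan import *
for i in range(4): capture('scene')
plan([(.5128,.0329,.16,-10.35),(.5128,.0329,.077,-10.35)])
a=capture('scene')[130:210,255:335,::-1];b=capture('top')[265:335,370:450,::-1]
r=lambda i,s:cv2.resize(i,None,fx=s,fy=s,interpolation=cv2.INTER_CUBIC)
c=np.zeros((400,800,3),np.uint8);c[:400,:400]=r(a,5);c[:350,400:]=r(b,5);cv2.imwrite('pics/i.png',c)
E
```

```text
now [  0.5145   0.0328   0.1917 -10.3639]
[  0.513   0.033   0.16  -10.35 ] dp [-0.0002 -0.0017  0.0317] twist -0.0
[  0.513   0.033   0.077 -10.35 ] dp [0.    0.    0.083] twist 0.0
```

View pics/i.png

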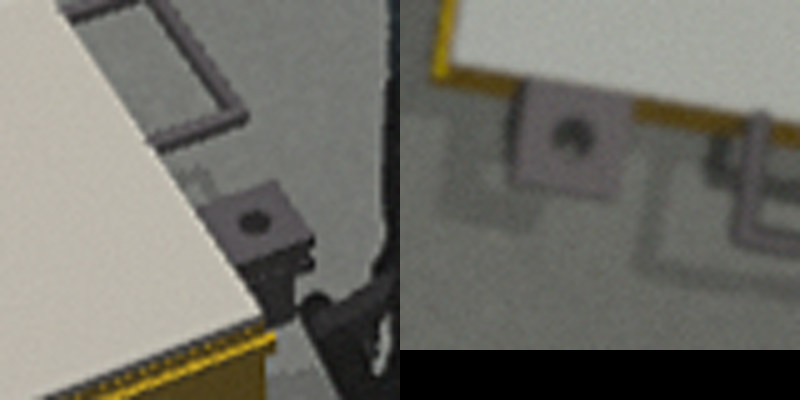

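The lid is shut. The eye is at scene (305.3,173.7) and top (404.1,292.1).

Call:
arm_command --pt "0 -0.0017 0.02" --pt "0 -0.0017 0.045" --pt "0 -0.0017 0.065" --pt "0 -0.0017 0.08" --pt "0 -0.0017 0.09" --twist '[0, 0, 0, 0, 0]'

```text
time_s: 42.25
ee_pos: [0.513, 0.0322, 0.1011]
orientation: [0.769, 0.639, -0.0, -0.0]
wrist_force: [-0.2, -0.4, 0.4]
gripper_width: 0.0427
```

```bash
python3 - <<'E'
from plan import *
E1,E2=(305.3,173.7),(404.1,292.1)
print('eye',tri([ray('scene',E1),ray('top',E2)]),onz('scene',E1,.118),onz('top',E2,.118),B(-.09,.07,.118))
for i in range(3): capture('scene')
plan([(.5128,.0329,.077,-10.35)])
save('scene','j.png',(300,190,110,90),6)
E
```

```text
eye [ 0.4687 -0.1716  0.1206] [ 0.467  -0.1735  0.118 ] [ 0.4691 -0.1722  0.118 ] [np.float64(0.46903714050037437), np.float64(-0.16977268687862634), 0.118]
now [  0.5132   0.0327   0.1017 -10.4613]
[  0.513   0.033   0.077 -10.35 ] dp [ 0.0002 -0.0004  0.0247] twist -0.1
```

View pics/j.png

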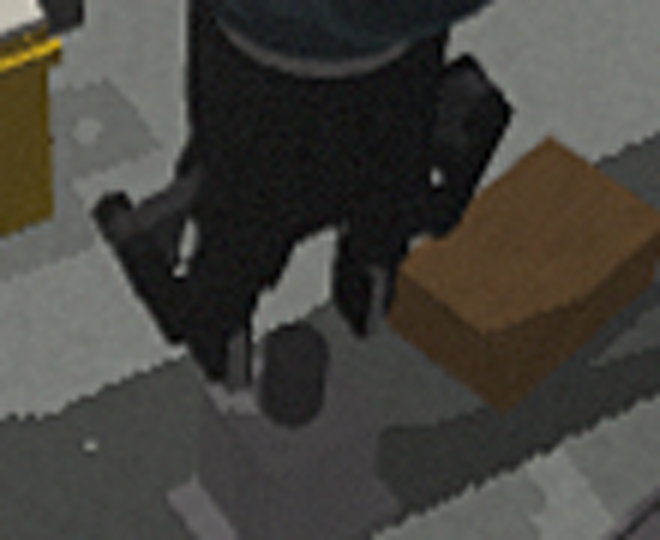

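The fingers straddle the pin head, which is at (295,375) in the crop.

Call:
arm_command --pt "0 0 0.006" --pt "0 0 0.012" --pt "0 0 0.018" --pt "0 0 0.024" --pt "0 0 0.0245" --twist '[0, 0, 0, 0, 0]'

```text
time_s: 42.95
ee_pos: [0.5122, 0.0334, 0.0757]
orientation: [0.768, 0.64, -0.001, -0.001]
wrist_force: [-0.5, -0.6, 0.3]
gripper_width: 0.0422
```

Call:
arm_command --pt "0 0 0" --pt "0 0 0" --pt "0 0 0" --pt "0 0 0" --pt "0 0 0" --twist '[0, 0, 0, 0, 0]' --gripper 0

```text
time_s: 43.45
ee_pos: [0.5132, 0.0332, 0.0771]
orientation: [0.768, 0.64, 0.0, 0.0]
wrist_force: [-0.2, 0.2, 1.2]
gripper_width: 0.0208
```

Call:
arm_command --pt "0 0 -0.005" --pt "0 0 -0.012" --pt "0 0 -0.02" --pt "0 0 -0.03" --pt "0 0 -0.04" --twist '[0, 0, 0, 0, 0]'

```text
time_s: 43.95
ee_pos: [0.5133, 0.0332, 0.1181]
orientation: [0.768, 0.64, 0.0, 0.0]
wrist_force: [1.0, -0.9, -1.3]
gripper_width: 0.0204
```

Call:
arm_command --pt "0 0 -0.02" --pt "0 0 -0.04" --pt "0 0 -0.06" --pt "0 0 -0.08" --pt "0 0 -0.08" --twist '[0, 0, 0, 0, 0]'

```text
time_s: 44.45
ee_pos: [0.5151, 0.033, 0.2009]
orientation: [0.768, 0.64, 0.002, 0.003]
wrist_force: [0.1, -0.7, 0.0]
gripper_width: 0.0201
```

```bash
python3 - <<'E'
from plan import *
for i in range(2): capture('scene')
print(get_state()['gripper_width'])
plan([(.469,-.1716,.19,-10.35)])
E
```

```text
0.0202436489380997
now [  0.5131   0.0332   0.1972 -10.4055]
[  0.469  -0.172   0.19  -10.35 ] dp [-0.2094 -0.0064  0.0072] twist -0.1
```

Call:
arm_command --pt "-0.025 0 0" --pt "-0.06 -0.002 0" --pt "-0.1 -0.003 0" --pt "-0.14 -0.004 0" --pt "-0.175 -0.005 0" --twist '[0, 0, 0, 0, 0]'

```text
time_s: 45.05
ee_pos: [0.4751, -0.1391, 0.1953]
orientation: [0.768, 0.64, -0.001, -0.001]
wrist_force: [0.6, -1.0, -0.4]
gripper_width: 0.0207
```

Call:
arm_command --pt "-0.02 -0.001 0" --pt "-0.0345 -0.0014 0.005" --pt "-0.0345 -0.0014 0.012" --pt "-0.0345 -0.0014 0.018" --pt "-0.0345 -0.0014 0.018" --twist '[0, 0, 0, 0, 0]'

```text
time_s: 45.55
ee_pos: [0.4682, -0.1701, 0.177]
orientation: [0.768, 0.641, -0.0, -0.002]
wrist_force: [0.5, 0.9, -0.9]
gripper_width: 0.0199
```

```bash
python3 - <<'E'
from plan import *
for i in range(6): capture('scene')
p,_=cur();print(p)
a=capture('scene')[125:205,270:350,::-1];b=capture('top')[255:325,365:445,::-1]
for cam,(x,y) in (('scene',(270,125)),('top',(365,255))):
    print(cam,[np.round((proj(cam,[p[0],p[1],z])-[x-.5,y-.5])*5).tolist() for z in (p[2]-.047,p[2]-.007)])
r=lambda i,s:cv2.resize(i,None,fx=s,fy=s,interpolation=cv2.INTER_CUBIC)
c=np.zeros((400,800,3),np.uint8);c[:400,:400]=r(a,5);c[:350,400:]=r(b,5);cv2.imwrite('pics/k.png',c)
E
```

```text
[np.float64(0.4692468799138881), np.float64(-0.17133234301095748), np.float64(0.17927308617676568), np.float64(-10.357237551474984)]
scene [[177.0, 228.0], [175.0, 160.0]]
top [[200.0, 185.0], [215.0, 179.0]]
```

View pics/k.png

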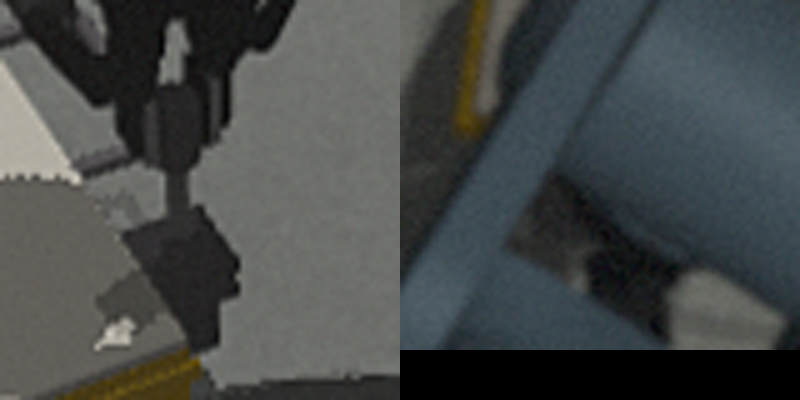

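The pin shaft is upright and lined up with the eye: the shaft is at column 178 and the expected eye at 179. I'll lower it slowly, watching the force.

Call:
arm_command --pt "-0.0004 -0.0004 0.003" --pt "-0.0004 -0.0004 0.006" --pt "-0.0004 -0.0004 0.009" --pt "-0.0004 -0.0004 0.012" --pt "-0.0004 -0.0004 0.0145" --twist '[0, 0, 0, 0, 0]'

```text
time_s: 46.45
ee_pos: [0.4683, -0.1719, 0.164]
orientation: [0.768, 0.64, -0.0, -0.0]
wrist_force: [0.1, 0.7, -0.5]
gripper_width: 0.0202
```

Call:
arm_command --pt "0 0 0.001" --pt "0 0 0.002" --pt "0 0 0.003" --pt "0 0 0.004" --pt "0 0 0.005" --twist '[0, 0, 0, 0, 0]'

```text
time_s: 46.95
ee_pos: [0.4685, -0.172, 0.1594]
orientation: [0.768, 0.64, 0.0, 0.0]
wrist_force: [0.1, 0.2, -0.1]
gripper_width: 0.0204
```

Call:
arm_command --pt "0 0 0.0012" --pt "0 0 0.0024" --pt "0 0 0.0036" --pt "0 0 0.0048" --pt "0 0 0.006" --twist '[0, 0, 0, 0, 0]'

```text
time_s: 47.45
ee_pos: [0.4685, -0.172, 0.1533]
orientation: [0.768, 0.64, -0.0, 0.0]
wrist_force: [0.9, -0.7, -0.2]
gripper_width: 0.0203
```

Call:
arm_command --pt "0 0 0.001" --pt "0 0 0.002" --pt "0 0 0.003" --pt "0 0 0.004" --pt "0 0 0.006" --twist '[0, 0, 0, 0, 0]'

```text
time_s: 47.95
ee_pos: [0.4686, -0.172, 0.1474]
orientation: [0.768, 0.64, 0.0, 0.0]
wrist_force: [-0.2, 0.2, -0.5]
gripper_width: 0.0203
```

Call:
arm_command --pt "0 0 0.003" --pt "0 0 0.006" --pt "0 0 0.009" --pt "0 0 0.012" --pt "0 0 0.015" --twist '[0, 0, 0, 0, 0]'

```text
time_s: 48.45
ee_pos: [0.4685, -0.1719, 0.1321]
orientation: [0.768, 0.64, 0.0, -0.0]
wrist_force: [0.5, -0.9, -0.8]
gripper_width: 0.0202
```

Call:
arm_command --pt "0 0 0.0012" --pt "0 0 0.0024" --pt "0 0 0.0036" --pt "0 0 0.0048" --pt "0 0 0.006" --twist '[0, 0, 0, 0, 0]'

```text
time_s: 48.95
ee_pos: [0.4685, -0.172, 0.1264]
orientation: [0.768, 0.64, 0.0, 0.0]
wrist_force: [-0.2, 0.2, -0.8]
gripper_width: 0.02
```

Call:
arm_command --pt "0 0 0.0005" --pt "0 0 0.001" --pt "0 0 0.0015" --pt "0 0 0.002" --pt "0 0 0.002" --twist '[0, 0, 0, 0, 0]'

```text
time_s: 49.45
ee_pos: [0.4686, -0.172, 0.125]
orientation: [0.768, 0.64, -0.0, 0.0]
wrist_force: [-3.6, 0.7, 5.2]
gripper_width: 0.0201
```

Call:
arm_command --pt "0 0 0.0005" --pt "0 0 0.001" --pt "0 0 0.0015" --pt "0 0 0.0015" --pt "0 0 0.0015" --twist '[0, 0, 0, 0, 0]'

```text
time_s: 49.95
ee_pos: [0.4686, -0.1721, 0.1248]
orientation: [0.768, 0.64, -0.0, -0.0]
wrist_force: [-7.0, 4.2, 14.3]
gripper_width: 0.0202
```

Contact came exactly at the predicted height (TCP 0.125 m), so the pin is home. I'll release and retreat.

Call:
arm_command --pt "0 0 0" --pt "0 0 0" --pt "0 0 0" --pt "0 0 0" --pt "0 0 0" --twist '[0, 0, 0, 0, 0]' --gripper 0.5

```text
time_s: 50.45
ee_pos: [0.4683, -0.1719, 0.1226]
orientation: [0.768, 0.64, -0.0, -0.0]
wrist_force: [-0.9, -0.4, 0.1]
gripper_width: 0.0426
```

Call:
arm_command --pt "0 0 -0.01" --pt "0 0 -0.03" --pt "0 0 -0.06" --pt "0 0 -0.1" --pt "0 0 -0.14" --twist '[0, 0, 0, 0, 0]'

```text
time_s: 50.95
ee_pos: [0.4681, -0.1717, 0.2648]
orientation: [0.768, 0.64, -0.0, -0.0]
wrist_force: [-0.2, -1.4, -0.9]
gripper_width: 0.0426
```

Call:
arm_command --pt "0.03 0 -0.01" --pt "0.07 0 -0.02" --pt "0.11 0 -0.03" --pt "0.15 0 -0.03" --pt "0.17 0 -0.03" --twist '[0, 0, 0, 0, 0]'

```text
time_s: 51.45
ee_pos: [0.4995, -0.0022, 0.2944]
orientation: [0.768, 0.641, 0.001, 0.001]
wrist_force: [-0.6, -0.7, -1.0]
gripper_width: 0.0427
```

Call:
arm_command --pt "0.03 0 0" --pt "0.07 0 0" --pt "0.11 0 0" --pt "0.15 0 0" --pt "0.17 0 0" --twist '[0, 0, 0, 0, 0]'

```text
time_s: 51.95
ee_pos: [0.5299, 0.1652, 0.2937]
orientation: [0.767, 0.641, 0.001, 0.0]
wrist_force: [0.4, -0.3, -0.4]
gripper_width: 0.0423
```

```bash
python3 - <<'E'
from plan import *
for i in range(6): capture('scene')
a=capture('scene');cv2.imwrite('pics/full_l.png',a[:,:,::-1]);a=a[100:260,180:340,::-1];t=capture('top');b=t[150:310,370:530,::-1]
print(get_state()['ee_pos'])
for P,n in (([.469,-.1716,.152],'home top'),([.469,-.1716,.118],'home under')): print(n,(proj('scene',P)-[179.5,99.5])*2.5,(proj('top',P)-[369.5,149.5])*2.5)
r=lambda i,s:cv2.resize(i,None,fx=s,fy=s,interpolation=cv2.INTER_CUBIC)
cv2.imwrite('pics/l.png',np.hstack([r(a,2.5),r(b,2.5)]));cv2.imwrite('pics/full_t.png',t[:,:,::-1])
E
```

```text
[0.5299 0.1614 0.2931]
home top [312.9974 159.8288] [ 91.5506 354.0147]
home under [314.0177 187.7206] [ 85.7109 356.6494]
```

View pics/l.png

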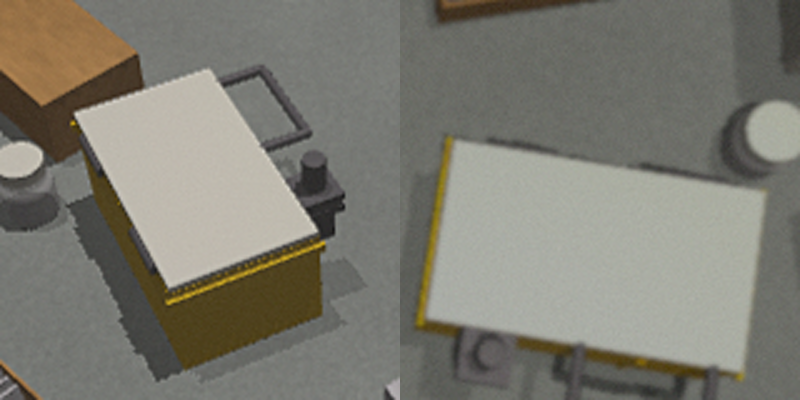

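View pics/full_l.png

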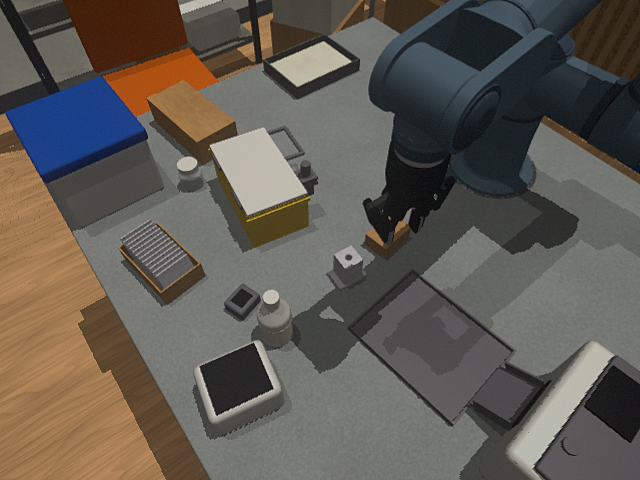

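The pin head top is at (314,158) in the scene crop, against a predicted (313,160) for fully home. The lid is flat, the tray is empty, and the other objects are where they started. I'll hand the job in.

```bash
python3 -c "
from bench import *
print(finish_job())"
```

```text
the job is handed in; nothing more can be done
None
```

All four cartridges that were present are in the waste box, the lid is shut and the pin is locked home. I handed the job in at about 52 s of the 210 s allowed.

- **Cartridges:** the last pictures show the catch tray empty. A picture taken before closing showed the cartridges lying in the box, well below the rim.
- **Lid:** I held the bar all the way through the swing and lowered it slowly. It stopped moving under about 19 N of downward push, and the last pictures show it lying flat.
- **Pin:** it met no resistance going down and stopped at the height predicted for fully home, where I pressed with about 14 N. In the final picture the head sits within about 1 pixel of where it should be.
- **Other objects:** they stand where they started, judged by eye from the pictures.
- **Discrepancies:** the lid stopped about 5 mm lower at the gripper than I first predicted. I put this down to the bar sliding slightly in the pads or to measurement error; the picture and the force both say shut. The fingers touched the tray floor lightly while closing on some cartridges, at under 8 N.

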